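Load a specimen cassette into a sprung feed track

ROBOT

A 6-joint arm with a two-finger parallel gripper is mounted at the origin on the work surface. World frame = base frame: x ahead of the robot, y to its left, z up, the work surface at z = 0. Lengths are in mm, angles in rad, forces in N, time in s.
With the tool pointing down it reaches from about 250 to 775 mm from the base axis. Payload 4 kg.
Tool frame: the origin (TCP) lies midway between the tips of the shut fingers; the grasp point (between the pads) lies 19 mm behind it; z points along the fingers, x is the direction in which the jaws open and shut, and the axes are right-handed (so a half turn about z gives the same grasp; the last joint's range is limited). The gripper opens to 94 mm and grips with 3 to 60 N. Pads are 16 mm wide; open, the fingers measure 119 mm over their backs; the gripper's body (75 mm by 177 mm) begins 78 mm behind the grasp point.
Start: joints at [1.039, 0.087, 1.371, -0, 1.684, -0.103], TCP at [228.691, 500.221, 205.506] pointing down, gripper open.
Joint ranges: [-3.1, 3.1], [-0.76, 2.03], [0.27, 2.55], [-1.08, 4.22], [0.17, 2.65], [-2.57, 2.57]. Speed limits (rad/s): [2.79, 2.79, 3.14, 3.14, 3.14, 3.14].

INTERFACE

Orientations are given as a rotation vector (axis times angle).
In Python, from rig import env gives the robot as it stands. The module is installed in compiled form; this text tells all that it offers.
- The arm moves only by the shell command python3 -m pendant 'ROWS' [FORCE]. ROWS is JSON, a list of rows, each a list of 7 numbers: the shift along the world's x, y, z in mm, then the turn, a rotation vector about the world's x, y, z in degrees, then the finger opening in mm, from 0 to 94. In form: [[tx, ty, tz, rx, ry, rz, gripper], ...]. A call has 1 to 12 rows; each row shifts and turns the pose as measured when the row begins; what a row does not reach is not made up. A row lasts 1/10 s, in which the tool goes at most 50 mm and 8.59 degrees, less where a joint would pass 70% of its speed; a pose out of reach is approached as far as the arm can. A call with a gripper value outside its range is refused whole. The fingers move at their own pace and stop on an object; FORCE is the grip in N (left out, the last holds). Time passes only in rows, so rows that do not move let the fingers close. It gives the time, the measured TCP pose, the force and the opening at its end, in the units of the state.
- env.observe(): the state, without advancing time (a new reading comes with each control period).
- env.grab_frame(name): name is "scene" or "top"; returns (picture, depth): 384x512x3 uint8, red, green, blue; 384x512 float32, mm along the optical axis (not along the pixel's ray), 0 where there is no reading.
- env.camera_params(name): a dict with "vertical_fov" (degrees; the focal length in pixels is half the picture's height over the tangent of half this angle, whatever the lens; pixels are square), "cx", "cy" (the principal point, pixels), "eye" and "rotation" of the camera in the world. Camera axes: x right, y down, z forward; pixel columns grow to the right and rows downward; lengths in mm; the calibration is good to about 2 mm. A picture is of the moment at which its call begins. camera_params takes no time and is no camera call.
- env.sign_off(): hands the job in, once; it reports no verdict.
Trained networks look in the newest picture that a camera, given by its name, has taken for a name from the list of things; names that differ only in an ending like _2 or _b are one class to them, and where a whole thing is asked for, a point or a joint stands for the part that bears it (a point fixed in the world has none). Each returns a list of dicts, best first, with "conf" (0 to 1); they miss things now and then, are a little off and sometimes report something else, mostly with a low value. They report only what shows in the picture. A call takes as long as a camera call. They do not tell look-alikes from the thing itself.
- env.regions_of(camera, thing): "region" (384x512 bool, what is visible of it) and "bbox" ([left, top, right, bottom] in pixels, round what is visible of it).
The state is a dict: "clock": time; "qpos": joint angles; "joint_vel": joint speeds; "joint_efforts": joint torques, N m; "tcp_pos": TCP position; "tcp_rot": TCP orientation; "force": force on the tool from outside, world axes, zero at the start; "moment": the same for the moment, N m; "grip_width": finger opening in mm.
Only numpy, scipy, OpenCV 4.12 (cv2) and the standard library are available. Lean on these libraries where they do the work, as an engineer would, in place of code of your own. Each camera call takes 0.05 s, during which the arm holds its last target.

TASK

Load the tall specimen cassette from the rack into the feeder: draw the sprung follower back by its handle and park the handle in the side notch of the slot, then lower the cassette gently, upright as it stood in the rack, into the open track and let go of it. Then free the handle from the notch so that the follower closes and holds the cassette against the end stop. Leave the two low cassettes in their rack bays and the dropper bottle and beaker where they are.

Things in the scene. Friction and masses are not known exactly. Their poses are not given: they have to be found in the camera images.
- feeder: Fixed bench feeder. Origin on the bench under the track; x runs along the track to the end stop (steel plate 26 mm wide, face at x 50, top z 54 mm) and the white housing (x 80 to 195, y +-65, 60 tall). Track floor at z 10 mm; side walls up to z 20 mm, 30 mm apart inside, 40 outside. Follower plate 26 mm wide, top z 54 mm.
- notch (a point): Middle of the side notch, on the top of the feeder's steel cover (feeder x -39, y 12, z 34 mm; axes as the feeder's). The cover (x -110 to 6, y +-26 mm) has an L-shaped slot for the handle's 10 mm square stem: straight along x at y 0, with this notch towards +y at its -x end. The notch spans x -50 to -29 mm.
- seat (a point): Point of the feeder, axes as the feeder's: on the track floor (feeder x 43, y 0, z 10 mm), where the middle of the cassette's underside comes to rest when the cassette is held against the end stop.
- follower (a joint): How far the follower is drawn back along the feeder's -x, m, 0 to 0.040. Gap from its face to the end stop: value + 4 mm. A damped spring (3.6 N at 0, 6 N at 0.040) drives it to 0. Parked it reads about 0.032: gap 36 mm (feeder x 14 to 50 mm), too short for fingers on the cassette's broad faces. About 0.010 when closed on the cassette.
- handle (a joint): Handle's sideways position along the feeder's +y, m: 0 in the straight slot, 0.012 fully in the notch; stays where put (0.6 N friction). It can leave 0 only with the follower drawn back over 0.032. Let go when fully sideways, the stem rests on the notch edge and holds the follower open. To free it, draw back 3 mm or more, then sideways to 0.
- handle_top (a point): Middle of the top of the follower's handle, axes as the feeder's. The handle is an upright black plastic post 14 x 14 mm, 34 mm tall below this point, just above the cover; it moves with both joints and does not turn. With both at 0 it is at feeder x -2, y 0, z 70 mm. The rear of the follower plate is 42 mm ahead (+x) of its middle.
- cassette: The tall specimen cassette: white plastic block, 28 mm wide (its x), 14 mm thick (its y), 40 mm tall, about 25 g. Origin at the middle of its underside, z up. It stands in one of the three bays of the rack. Either broad face may look towards the follower.
- rack: Fixed rack, 138 x 34 mm, origin on the bench under its middle. Bays in a row along its x at -40, 0, 40 mm, floor at z 6 mm; cassettes stand with their x along the rack's x. Dark steel posts (tops z 52 mm) stand 1.75 mm beside each cassette's narrow ends, so it is gripped only by its broad faces (along y); lips along the faces reach z 13 mm, y +-12 mm.
- mat_top (a point): Middle of the top of an empty, fixed flat grey mat, 130 x 130 x 3 mm, a free place to stand the cassette for taking it again by its narrow sides.
- low_a: Low cassette, same white plastic, 28 x 14 mm and only 22 mm tall, in a rack bay. Origin at the middle of its underside. Leave alone.
- low_b: Another low cassette like low_a, in a rack bay. Leave alone.
- dropper: Amber dropper bottle, 34 mm diameter, 75 mm tall, standing beyond the work. Origin at the middle of its underside. Leave alone.
- beaker: Clear plastic beaker, 66 mm diameter, 85 mm tall, standing beyond the work. Origin at the middle of its underside. Leave alone.
There are look-alikes about, which are no part of the job. What is shaped like the cassette but orange is not meant.

How it is judged (in metres and radians):
On the way, in this order (a step that is already met when the one before it is completed fails the run):
1. the follower is drawn back and parked by its handle in the notch, with the hand off it, and the cassette is not in the track (value of joint follower above 0.027 m and value of joint handle above 0.008 m and contact force between the fingers and anything else below 0.3 N and distance between cassette and seat above 0.06 m), for 0.2 s.
2. the cassette stands upright on the track floor between follower and end stop, let go, the follower still parked (value of joint follower above 0.027 m and value of joint handle above 0.008 m and contact force between the fingers and anything else below 0.3 N and x of cassette in the frame of seat between -0.026 and 0.004 m and y of cassette in the frame of seat between -0.006 and 0.006 m and z of cassette in the frame of seat between -0.004 and 0.004 m and angle between cassette's own z axis and vertical below 0.25 rad), for 0.2 s.
At the end, for the whole second after the job is handed in: The handle is out of the notch (handle joint under 4 mm) and the follower has closed on the cassette (follower joint 7 to 12.5 mm); the cassette stands upright (within 0.1 rad), its underside within 3 mm of the track floor and within 5 mm of the seat sideways, at rest; the bottle and beaker stand (value of joint follower between 0.007 and 0.0125 m and value of joint handle below 0.004 m and horizontal distance between cassette and seat below 0.005 m and z of cassette in the frame of seat between -0.003 and 0.003 m and angle between cassette's own z axis and vertical below 0.1 rad and linear speed of cassette below 0.02 m/s and angle between each of dropper, beaker's own z axis and vertical below 0.2 rad); the robot touches nothing.
It fails at once if a low cassette is moved more than 15 mm (distance of any of low_a, low_b from where it was at the start of the episode above 0.015 m).
It fails at once if the bottle or beaker is moved more than 20 mm (distance of any of dropper, beaker from where it was at the start of the episode above 0.02 m).
It fails at once if the cassette is dropped (falls faster than 0.6 m/s out of the fingers) (linear speed of cassette above 0.6 m/s and contact force between the fingers and cassette below 0.05 N).
It also fails if it takes over 72 s, if anything falls off the work surface, if the arm or the gripper's body presses on something with over 40 N, if the wrist force passes 120 N, or if a joint passes its speed limit or range.

## Working session

There is one attempt and no reset: what is moved stays moved. The work goes in short steps, Python scripts to look and compute and a shell command to move; the robot and the scene stay as the last step left them, time stands still between calls to the robot, and variables do not carry over. Pictures are saved under pics/ and viewed, and the job is handed in when it is done.

```bash
mkdir -p pics
cat > h.py <<'E'
import numpy as np, cv2
from rig import env
def cam(n):
    p=env.camera_params(n); f=192/np.tan(np.radians(p['vertical_fov'])/2)
    return f,p['cx'],p['cy'],np.array(p['eye']),np.array(p['rotation'])
def pts(n,u,v,d):
    f,cx,cy,e,R=cam(n); u=np.asarray(u,float);v=np.asarray(v,float)
    c=np.stack([(u-cx)/f*d,(v-cy)/f*d,d],-1); return c@R.T+e
def atz(n,u,v,z):
    f,cx,cy,e,R=cam(n); r=R@np.array([(u-cx)/f,(v-cy)/f,1]); return e+r*(z-e[2])/r[2]
def proj(n,P):
    f,cx,cy,e,R=cam(n); c=R.T@(np.asarray(P,float)-e); return c[0]/c[2]*f+cx,c[1]/c[2]*f+cy
def cloud(n,d):
    v,u=np.mgrid[:384,:512]; return pts(n,u,v,d.astype(float))
def save(name,im,crop=None,s=1):
    if crop: im=im[crop[1]:crop[3],crop[0]:crop[2]]
    im=cv2.resize(im,None,fx=s,fy=s,interpolation=cv2.INTER_CUBIC if s>1 else cv2.INTER_AREA)
    cv2.imwrite('pics/'+name,im[:,:,::-1])
E
python3 - <<'E'
from h import *
for n in ['scene','top']:
    im,d=env.grab_frame(n); save(n+'0.png',im,s=1.5); np.savez(n+'0.npz',im=im,d=d)
    p=env.camera_params(n); print(n,p, d.min(),d.max(),(d==0).mean())
    for t in ['feeder','cassette','rack','low_a','handle_top','follower','mat_top','dropper','beaker']:
        try:
            print(t,[(r['bbox'],round(r['conf'],2)) for r in env.regions_of(n,t)][:4])
        except Exception as e: print(t,e)
s=env.observe();print(s['clock'],s['tcp_rot'],s['tcp_pos'],s['force'],s['grip_width'])
E
```

```text
scene {'vertical_fov': 49.989181151201684, 'cx': 244.76581371422287, 'cy': 192.22589408799055, 'eye': array([958.51504056, 234.28217239, 861.17772041]), 'rotation': array([-1.11867543, -2.61261602,  0.70734247])} 0.0 1951.1224 0.004114786783854167
feeder [([293.8, 196.1, 437.0, 303.0], 0.82)]
cassette [([179.7, 144.1, 191.1, 160.7], 0.6), ([198.3, 177.1, 206.8, 198.7], 0.5), ([214.8, 152.7, 227.2, 162.9], 0.49), ([159.5, 86.0, 226.3, 137.9], 0.47)]
rack [([205.1, 139.4, 260.9, 173.7], 0.91)]
low_a [([242.3, 145.8, 254.3, 157.6], 0.59), ([231.2, 151.2, 240.0, 163.8], 0.52)]
handle_top [([337.3, 218.2, 346.7, 230.2], 0.59)]
follower [([334.9, 219.1, 363.1, 247.5], 0.79), ([197.8, 219.0, 210.7, 241.9], 0.6)]
mat_top [([161.6, 87.6, 224.9, 138.1], 0.66)]
dropper [([196.8, 219.4, 214.5, 241.7], 0.87)]
beaker [([225.3, 253.0, 254.4, 293.0], 0.55)]
top {'vertical_fov': 48.82991858238127, 'cx': 250.15721588230167, 'cy': 185.30518759443524, 'eye': array([ 437.67893494,  -75.56240257, 1027.18269077]), 'rotation': array([-2.10473882,  2.12618849, -0.21580018])} 0.0 2008.1467 0.004175821940104167
feeder [([83.2, 216.0, 218.5, 280.4], 0.77)]
cassette [([302.6, 209.1, 314.1, 219.7], 0.4)]
rack [([281.7, 197.4, 318.1, 261.3], 0.8)]
low_a [([295.6, 225.2, 305.0, 233.9], 0.41)]
handle_top [([166.4, 235.1, 174.4, 240.0], 0.62), ([77.9, 213.0, 217.3, 281.4], 0.34)]
follower [([150.1, 236.6, 177.1, 250.4], 0.84)]
mat_top [([348.4, 216.9, 413.7, 279.3], 0.82)]
dropper [([254.6, 141.8, 260.8, 156.2], 0.74)]
beaker [([187.9, 119.8, 218.6, 153.3], 0.62), ([283.0, 201.5, 318.3, 260.0], 0.42)]
1.0 [-2.64312431e+00 -1.69797569e+00 -1.02821814e-04] [228.67305958 500.22272976 205.51009035] [-0.48725373  0.08693353  0.59298303] 94.03611418248363
```

```bash
sed -i "s/np.array(p\['rotation'\])/cv2.Rodrigues(np.array(p['rotation'],float))[0]/" h.py
python3 - <<'E'
from h import *
print(env.camera_params('top')['rotation'].shape, cam('top')[4])
E
```

```text
(3,) [[-1.01488224e-02 -9.79575696e-01  2.00819466e-01]
 [-9.99948495e-01  9.92300400e-03 -2.13109866e-03]
 [ 9.48400835e-05 -2.00830751e-01 -9.79625949e-01]]
```

View pics/scene0.png

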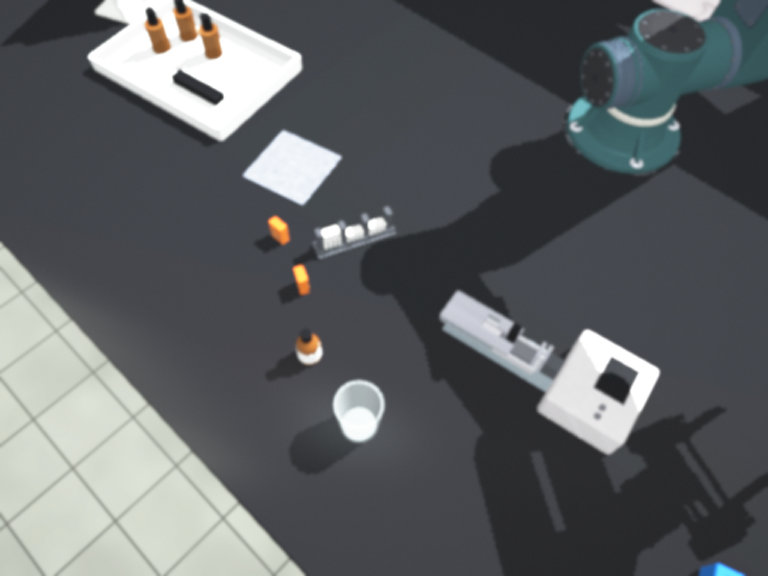

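View pics/top0.png

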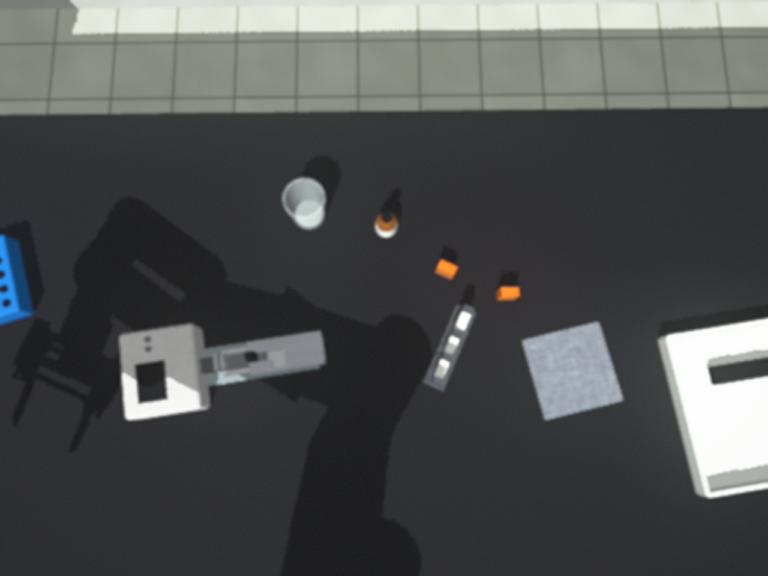

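Candidates for the tall cassette (scene px, 512-wide): white blocks in the rack at (221,157), (236,156), (250,151); orange blocks at (186,153), (201,187), which the description rules out. The white one at (221,157) looks tallest. I'll check it in a crop and measure.

Run:
```python
from h import *
S=np.load('scene0.npz');T=np.load('top0.npz')
a=cv2.resize(S['im'][130:180,195:270],None,fx=8,fy=8,interpolation=3)
b=cv2.resize(T['im'][190:265,275:325],None,fx=5,fy=5,interpolation=3)
h=max(a.shape[0],b.shape[0]); 
out=np.zeros((400,860,3),np.uint8); out[:a.shape[0],:600]=a; out[:375,605:855]=b
save('crop1.png',cv2.resize(out,(790,368)))
c=cv2.resize(S['im'][185:305,285:445],None,fx=4.9,fy=4.9,interpolation=3); save('crop2.png',c)
c=cv2.resize(T['im'][210:285,75:225],None,fx=5.2,fy=5.2,interpolation=3); save('crop3.png',c)
for n,D in (('scene',S),('top',T)):
    C=cloud(n,D['d']); D2=C
    # bench level check
    z=C[...,2]; m=(np.abs(z)<15); print(n,'bench z med',np.median(z[m]))
    R={'scene':(203,138,263,175),'top':(281,196,319,262)}[n]
    sub=C[R[1]:R[3],R[0]:R[2]]; im=D['im'][R[1]:R[3],R[0]:R[2]].astype(int)
    w=(im.min(-1)>150); 
    k,l,st,ce=cv2.connectedComponentsWithStats(w.astype(np.uint8),connectivity=4)
    for i in range(1,k):
        p=sub[l==i]; 
        if len(p)>8: 
            top=p[p[:,2]>np.percentile(p[:,2],90)-4]
            print(n,len(p),ce[i]+R[:2],'zmax',np.percentile(p[:,2],[50,90]),top.mean(0).round(1))
```

```text
scene bench z med -1.375057238405816
scene 121 [250.57024793 150.02479339] zmax [23.50863178 28.04093141] [ 507.1 -169.5   42.3]
scene 201 [220.61691542 156.70646766] zmax [35.98425128 47.30653433] [ 570.  -209.5   46.5]
scene 118 [235.79661017 154.83050847] zmax [24.77781929 28.02826516] [ 542.4 -185.7   41.4]
top bench z med -0.36117006471226887
top 97 [308.54639175 213.41237113] zmax [44.86099783 47.30605989] [ 569.8 -213.9   45.7]
top 74 [301.2972973  229.08108108] zmax [27.57428871 30.00863561] [ 532.5 -194.3   49.4]
top 81 [294.77777778 245.01234568] zmax [27.33625809 29.29880101] [ 497.7 -180.6   27.8]
```

View pics/crop1.png

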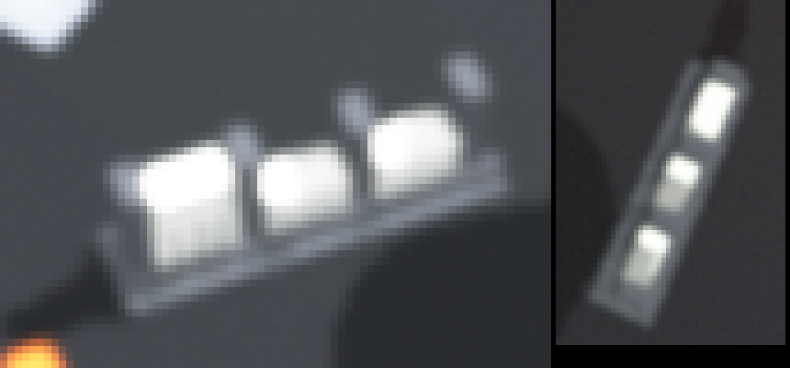

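View pics/crop2.png

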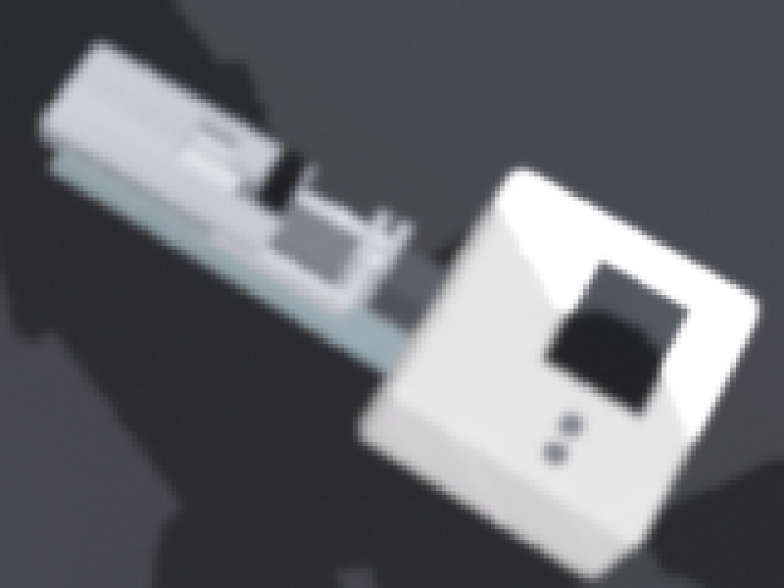

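View pics/crop3.png

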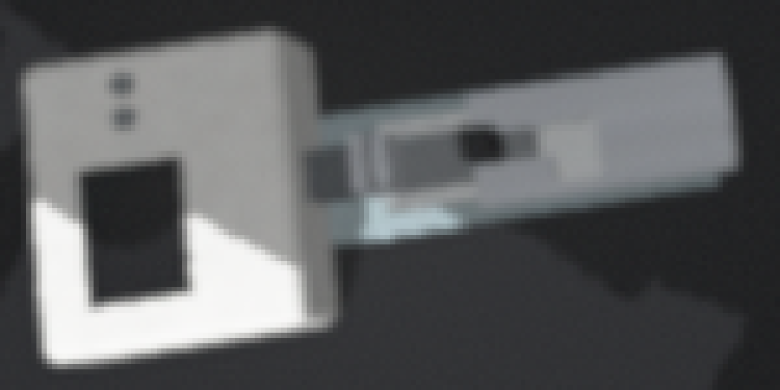

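Run:
```python
from h import *
from scipy.optimize import minimize
S=np.load('scene0.npz');T=np.load('top0.npz')
for n,D,R in (('scene',S,(285,185,450,310)),('top',T,(75,205,225,290))):
    C=cloud(n,D['d']);sub=C[R[1]:R[3],R[0]:R[2]].reshape(-1,3); z=sub[:,2]
    A=sub[(z>54)&(z<66)][:,:2].astype(np.float32); B=sub[(z>29)&(z<39)][:,:2].astype(np.float32)
    # keep main blob: 
    for nm,P in (('house',A),('cover',B)):
        m=np.median(P,0); P=P[np.linalg.norm(P-m,axis=1)<95]
        print(n,nm,len(P),'medz',cv2.minAreaRect(P))
    # joint fit
    def xf(p,P):
        c,s=np.cos(p[2]),np.sin(p[2]); d=P-p[:2]; return d@np.array([[c,-s],[s,c]])
    def sd(q,x0,x1,y0,y1):
        dx=np.maximum(x0-q[:,0],q[:,0]-x1); dy=np.maximum(y0-q[:,1],q[:,1]-y1)
        return np.maximum(dx,dy)
    # silhouettes: area-coverage: sample model rect grid, find pixel z agreement
    def grid(x0,x1,y0,y1):
        g=np.stack(np.meshgrid(np.arange(x0,x1,2.),np.arange(y0,y1,2.)),-1).reshape(-1,2); return g
    from scipy.ndimage import map_coordinates,gaussian_filter
    zmap=C[...,2]
    H=gaussian_filter(((zmap>54)&(zmap<66)).astype(float),.7); K=gaussian_filter(((zmap>29)&(zmap<39)).astype(float),.7)
    f,cx,cy,e,Rm=cam(n)
    def score(p):
        t=0
        c,s=np.cos(p[2]),np.sin(p[2]); M=np.array([[c,s],[-s,c]])
        for (r,zz,I) in (((80,195,-65,65),60,H),((-110,6,-26,26),34,K)):
            big=grid(r[0]-10,r[1]+10,r[2]-10,r[3]+10)
            ins=(sd(big,*r)<0)
            if zz==34: ok=~((np.abs(big[:,1])<22)&(big[:,0]>-55))&(big[:,0]<0)
            else: ok=np.ones(len(big),bool)
            W=big@M+p[:2]; W=np.c_[W,np.full(len(W),zz)]
            q=(W-e)@Rm; u=q[:,0]/q[:,2]*f+cx; v=q[:,1]/q[:,2]*f+cy
            val=map_coordinates(I,[v,u],order=1)
            t+=np.sum(np.where(ins,val,-val)*ok)
        return -t
    # init
    m=np.median(A,0); mb=np.median(B,0)
    th=np.arctan2(*(m-mb)[::-1]); p0=np.r_[m-137*np.array([np.cos(th),np.sin(th)]),th]
    best=min((minimize(score,p0+np.r_[dx,dy,dt],method='Nelder-Mead',options=dict(initial_simplex=None,xatol=.01,fatol=.1)) for dx in(-5,0,5) for dy in(-5,0,5) for dt in (-.03,0,.03)),key=lambda r:r.fun)
    p=best.x; print(n,'fit',p,np.degrees(p[2]),best.fun)
    # handle: dark pixels high
    sel=(zmap[R[1]:R[3],R[0]:R[2]].reshape(-1)>66)&(zmap[R[1]:R[3],R[0]:R[2]].reshape(-1)<74)
    P=sub[sel]; P=P[np.linalg.norm(P[:,:2]-p[:2],axis=1)<60]
    print('handle',len(P),P.mean(0) if len(P) else None, xf(p,P[:,:2]).mean(0) if len(P) else None)
    # rack posts / rack
    z=sub
```

```text
scene house 3150 medz ((500.86993408203125, 236.01065063476562), (130.48471069335938, 149.27056884765625), 8.31826400756836)
scene cover 839 medz ((522.1736450195312, 84.54454040527344), (52.441932678222656, 152.86448669433594), 8.825346946716309)
scene fit [519.42756576 116.66321534   1.71000259] 97.97593116568366 -4100.504982961596
handle 34 [518.79004045 116.13043735  68.42984797] [-0.43916297  0.70528491]
top house 2862 medz ((499.5097351074219, 232.29388427734375), (129.78550720214844, 152.20228576660156), 8.355743408203125)
top cover 889 medz ((523.885986328125, 63.631385803222656), (51.1983757019043, 115.99111938476562), 8.477067947387695)
top fit [516.52571668 112.98094322   1.71622076] 98.33220622438807 -4124.7871941341655
handle 39 [517.48614043 112.85947499  69.20041424] [-0.25936337 -0.93268374]
```

Run:
```python
from h import *
S=np.load('scene0.npz');T=np.load('top0.npz')
def line(n,im,R,thr,z):
    sub=im[R[1]:R[3],R[0]:R[2]].astype(int); w=thr(sub).astype(np.uint8)
    k,l,st,ce=cv2.connectedComponentsWithStats(w); i=1+np.argmax(st[1:,4])
    v,u=np.nonzero(l==i); 
    P=np.array([atz(n,a+R[0],b+R[1],z)[:2] for a,b in zip(u,v)],np.float32)
    return cv2.minAreaRect(P),P.mean(0),len(P)
print('mat scene',line('scene',S['im'],(150,80,235,145),lambda s:s.min(-1)>110,3))
print('mat top',line('top',T['im'],(340,205,425,290),lambda s:s.min(-1)>75,3))
for n,D,bb in (('scene',S,[(179.7,144.1,191.1,160.7),(198.3,177.1,206.8,198.7)]),('top',T,[])):
    im=D['im'].astype(int); C=cloud(n,D['d'])
    o=(im[...,0]>150)&(im[...,0]-im[...,2]>90)
    k,l,st,ce=cv2.connectedComponentsWithStats(o.astype(np.uint8))
    for i in range(1,k):
        if st[i,4]>15: print(n,'orange',ce[i].round(),st[i,4],C[l==i].mean(0).round(),'zmax',C[l==i][:,2].max().round())
    # rack post and plate points
    R={'scene':(203,138,263,175),'top':(281,196,319,262)}[n]
    sub=C[R[1]:R[3],R[0]:R[2]].reshape(-1,3)
    B=sub[(sub[:,2]>5)&(sub[:,2]<60)][:,:2].astype(np.float32)
    print(n,'rack',len(B),cv2.minAreaRect(B),B.mean(0))
    H=sub[(sub[:,2]>42)&(sub[:,2]<60)]; print(np.c_[H].round(0)[::4].tolist())
```

```text
mat scene (((495.54583740234375, -387.51348876953125), (136.86390686035156, 136.93544006347656), 13.220818519592285), array([ 497.1301 , -386.09393], dtype=float32), 1903)Traceback (most recent call last):
  File "<stdin>", line 10, in <module>
  File "<stdin>", line 7, in line
  File "h.py", line 10, in atz
    f,cx,cy,e,R=cam(n); r=R@np.array([(u-cx)/f,(v-cy)/f,1]); return e+r*(z-e[2])/r[2]
                ~~~^^^
  File "h.py", line 4, in cam
    p=env.camera_params(n); f=192/np.tan(np.radians(p['vertical_fov'])/2)
ValueError: time passes only in moves, steps and waits
```

```bash
python3 - <<'E'
s=open('h.py').read()
s=s.replace("def cam(n):","import functools\n@functools.lru_cache(None)\ndef cam(n):");open('h.py','w').write(s)
E
python3 - <<'E'
from h import *
S=np.load('scene0.npz');T=np.load('top0.npz')
def line(n,im,R,thr,z):
    sub=im[R[1]:R[3],R[0]:R[2]].astype(int); w=thr(sub).astype(np.uint8)
    k,l,st,ce=cv2.connectedComponentsWithStats(w); i=1+np.argmax(st[1:,4])
    v,u=np.nonzero(l==i); 
    P=np.array([atz(n,a+R[0],b+R[1],z)[:2] for a,b in zip(u,v)],np.float32)
    return cv2.minAreaRect(P),P.mean(0),len(P)
print('mat top',line('top',T['im'],(340,205,425,290),lambda s:s.min(-1)>75,3))
for n,D in (('scene',S),('top',T)):
    im=D['im'].astype(int); C=cloud(n,D['d'])
    o=(im[...,0]>150)&(im[...,0]-im[...,2]>90)
    k,l,st,ce=cv2.connectedComponentsWithStats(o.astype(np.uint8))
    for i in range(1,k):
        if st[i,4]>15: print(n,'orange',ce[i].round(),st[i,4],C[l==i].mean(0).round(),'zmax',C[l==i][:,2].max().round())
    R={'scene':(203,138,263,175),'top':(281,196,319,262)}[n]
    sub=C[R[1]:R[3],R[0]:R[2]].reshape(-1,3)
    B=sub[(sub[:,2]>5)&(sub[:,2]<60)][:,:2].astype(np.float32)
    print(n,'rack',len(B),cv2.minAreaRect(B),B.mean(0))
    H=sub[(sub[:,2]>48)&(sub[:,2]<60)]; print(H.round(0)[::3].tolist())
E
python3 - <<'E'
from h import *
print(env.observe()['clock'])
E
```

```text
mat top (((495.058349609375, -390.484130859375), (134.14273071289062, 135.06094360351562), 13.186200141906738), array([ 494.17596, -390.4581 ], dtype=float32), 3168)
scene orange [124.  13.] 92 [ 409. -784.   60.] zmax 861.0
scene orange [105.  21.] 98 [ 471. -795.   59.] zmax 861.0
scene orange [141.  24.] 98 [ 409. -705.   62.] zmax 861.0
scene orange [186. 153.] 172 [ 620. -282.   31.] zmax 861.0
scene orange [201. 185.] 153 [ 656. -191.   22.] zmax 41.0
scene orange [207. 230.] 83 [734. -86.  48.] zmax 60.0
scene rack 782 ((536.7296142578125, -189.550048828125), (30.322168350219727, 137.42752075195312), 63.709503173828125) [ 539.7335  -191.09996]
[[476.0, -176.0, 51.0], [480.0, -176.0, 50.0], [474.0, -171.0, 50.0], [478.0, -170.0, 49.0], [480.0, -169.0, 49.0], [486.0, -167.0, 52.0], [480.0, -162.0, 51.0], [483.0, -162.0, 50.0], [513.0, -189.0, 50.0], [516.0, -186.0, 50.0], [518.0, -184.0, 51.0], [521.0, -185.0, 49.0], [517.0, -178.0, 51.0], [549.0, -208.0, 51.0], [522.0, -180.0, 50.0], [555.0, -209.0, 51.0], [549.0, -204.0, 50.0], [553.0, -204.0, 49.0], [557.0, -203.0, 50.0], [55
[... 784 characters left out ...]
55.0], [566.0, -207.0, 48.0], [557.0, -204.0, 51.0], [555.0, -204.0, 50.0], [552.0, -197.0, 50.0], [552.0, -204.0, 50.0], [552.0, -211.0, 52.0], [550.0, -199.0, 53.0], [550.0, -206.0, 51.0], [550.0, -213.0, 50.0], [547.0, -208.0, 52.0], [545.0, -211.0, 51.0], [520.0, -186.0, 52.0], [518.0, -184.0, 53.0], [517.0, -191.0, 56.0], [515.0, -184.0, 53.0], [515.0, -191.0, 54.0], [513.0, -182.0, 51.0], [513.0, -189.0, 49.0], [513.0, -195.0, 54.0], [511.0, -193.0, 51.0], [484.0, -167.0, 51.0], [482.0, -165.0, 51.0], [481.0, -172.0, 52.0], [479.0, -165.0, 51.0], [479.0, -171.0, 53.0], [479.0, -178.0, 52.0], [477.0, -167.0, 54.0], [477.0, -174.0, 52.0], [475.0, -169.0, 48.0], [475.0, -176.0, 51.0]]
1.0
```

```bash
python3 -m pendant '[[26,-35,-8,0,0,-5.2,50],[26,-35,-8,0,0,-5.2,50],[26,-35,-8,0,0,-5.2,50],[26,-35,-8,0,0,-5.2,50],[26,-35,-8,0,0,-5.2,50],[26,-35,-8,0,0,-5.2,50],[26,-35,-8,0,0,-5.2,50],[26,-35,-8,0,0,-5.2,50],[26,-35,-8,0,0,-5.2,50],[26,-35,-8,0,0,-5.2,50],[26,-35,-8,0,0,-5.2,50],[0,0,0,0,0,0,50]]' 10
cat > chk.py <<'E'
from h import *
import sys
tag=sys.argv[1]
s=env.observe(); R=cv2.Rodrigues(s['tcp_rot'])[0]
print(s['clock'],s['tcp_pos'].round(1),'jawyaw',np.degrees(np.arctan2(R[1,0],R[0,0])).round(1),'z',R[:,2].round(3),s['force'].round(1),s['grip_width'].round(1))
n0={'scene':'s','top':'t'}
for n in sys.argv[2].split(','):
    im,d=env.grab_frame(n); np.savez(f'{n}_{tag}.npz',im=im,d=d)
    c=[int(float(x)) for x in sys.argv[3].split(',')] if len(sys.argv)>3 else None
    u,v=proj(n,s['tcp_pos'] if not c else c)
    h=50; u0=int(np.clip(u-h*1.3,0,511-h*2.6));v0=int(np.clip(v-h,0,383-h*2))
    save(f'{n}_{tag}.png',im,(u0,v0,u0+130,v0+100),5); print(n,'crop origin',u0,v0,'tcp px',[round(float(x),1) for x in proj(n,s['tcp_pos'])])
E
python3 chk.py a scene,top
```

```text
clock: 2.2
tcp_pos: [522.2, 100.5, 115.9]
tcp_rot: [-3.137, -0.169, -0.015]
force: [-1.0, 1.0, -0.1]
grip_width: 49.7Traceback (most recent call last):
  File "chk.py", line 5, in <module>
    print(s['clock'],s['tcp_pos'].round(1),'jawyaw',np.degrees(np.arctan2(R[1,0],R[0,0])).round(1),'z',R[:,2].round(3),s['force'].round(1),s['grip_width'].round(1))
                                                                                                                                           ^^^^^^^^^^^^^^^^^^^^^
AttributeError: 'float' object has no attribute 'round'
```

```bash
sed -i "s/s\['grip_width'\].round(1)/round(s['grip_width'],1)/" chk.py; python3 chk.py a scene,top
```

```text
2.2 [522.2 100.5 115.9] jawyaw 6.2 z [ 0.01   0.001 -1.   ] [-1.   1.  -0.1] 49.7
scene crop origin 276 154 tcp px [341.2, 204.9]
top crop origin 102 182 tcp px [167.8, 232.7]
```

View pics/scene_a.png

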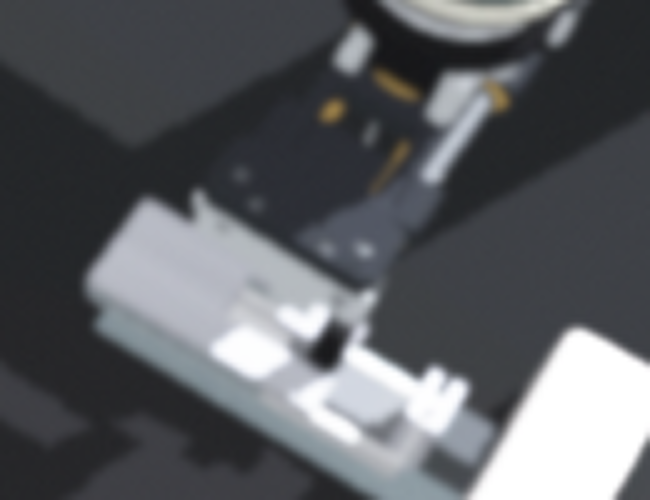

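View pics/top_a.png

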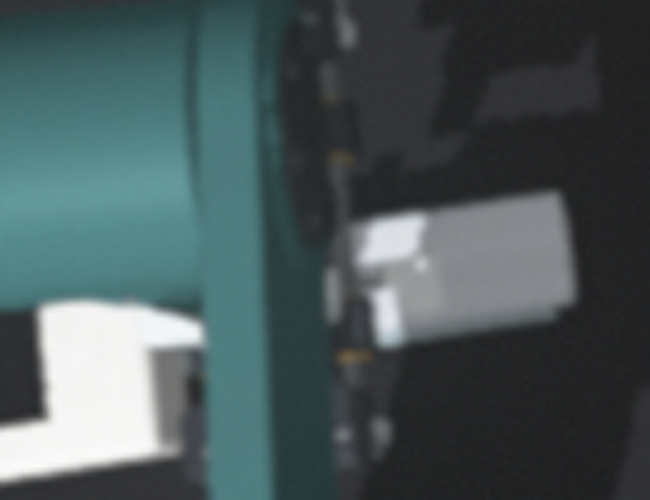

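Run:
```python
from h import *
s=env.observe();R=cv2.Rodrigues(s['tcp_rot'])[0];t=s['tcp_pos']
for nm,l in dict(tipF=(25,0,0),tipB=(-25,0,0),tipFw=(25,8,0),tipFw2=(25,-8,0),bodyF1=(88,37,-97),bodyF2=(88,-37,-97),bodyB=(-88,37,-97)).items():
    p=t+R@np.array(l,float); a=proj('scene',p); b=proj('top',p)
    print(nm,p.round(),'scenecrop',((a[0]-276)*5,(a[1]-154)*5),'topcrop',((b[0]-102)*5,(b[1]-182)*5))
D=np.load('scene_a.npz');C=cloud('scene',D['d'])
for (x,y) in [(326,254),(240,260),(300,270),(360,295),(210,210),(270,250),(230,170),(350,250)]:
    print((x,y),C[154+y//5,276+x//5].round())
```

```text
tipF [545. 107. 117.] scenecrop (np.float64(305.1069509861105), np.float64(298.684860570968)) topcrop (np.float64(315.1102519351509), np.float64(199.59698799397316))
tipB [496. 101. 117.] scenecrop (np.float64(366.1158789859783), np.float64(214.4671302160127)) topcrop (np.float64(325.0744714229094), np.float64(315.56928950165343))
tipFw [546.  99. 117.] scenecrop (np.float64(288.14145364377225), np.float64(288.17270719706244)) topcrop (np.float64(333.6034932942862), np.float64(197.32383292522854))
tipFw2 [545. 115. 117.] scenecrop (np.float64(322.170811124019), np.float64(309.2579614533646)) topcrop (np.float64(296.60828537484036), np.float64(201.87121554832984))
bodyF1 [611.  77. 215.] scenecrop (np.float64(181.37139590869765), np.float64(239.84725481934973)) topcrop (np.float64(347.51788159756927), np.float64(2.821987671019315))
bodyF2 [603. 151. 215.] scenecrop (np.float64(361.3288076217282), np.float64(351.90922988578876)) topcrop (np.float64(159.0871252525062), np.float64(25.52017199376337))
bodyB [436.  57. 213.] scenecrop (np.float64(419.3349478226017), np.float64(-67.96595803904594)) topcrop (np.float64(388.61923216630004), np.float64(457.1805834716224))
(326, 254) [603. 124. 256.]
(240, 260) [503.  59.  33.]
(300, 270) [605. 120. 239.]
(360, 295) [602. 141. 245.]
(210, 210) [609.  83. 241.]
(270, 250) [606. 107. 238.]
(230, 170) [598.  81. 252.]
(350, 250) [596. 130. 254.]
```

```bash
python3 -m pendant '[[-4,13,-10,0,0.6,2,50],[0,0,0,0,0,0,50]]'
python3 - <<'E'
from h import *
s=env.observe();R=cv2.Rodrigues(s['tcp_rot'])[0]; print(R.round(3),s['force'])
E
```

```text
clock: 2.5
tcp_pos: [515.4, 120.1, 107.0]
tcp_rot: [-3.127, -0.241, 0.001]
force: [0.0, 0.5, 0.1]
grip_width: 50.3
[[ 0.988  0.153 -0.001]
 [ 0.154 -0.988  0.005]
 [-0.    -0.005 -1.   ]] [0.04442923 0.47789488 0.10593168]
```

```bash
python3 -m pendant '[[2.5,-6,-20,0,0,-0.5,50],[0,0,-22,0,0,0,50],[0,0,-16,0,0,0,50],[0,0,-5,0,0,0,50],[0,0,0,0,0,0,50]]' ; python3 chk.py b scene,top
```

```text
clock: 3.0
tcp_pos: [515.3, 122.7, 44.2]
tcp_rot: [-3.125, -0.254, -0.005]
force: [-0.0, 0.2, 0.3]
grip_width: 49.8
3.0 [515.3 122.7  44.2] jawyaw 9.3 z [ 0.003  0.006 -1.   ] [-0.   0.2  0.3] 49.8
scene crop origin 279 174 tcp px [344.4, 224.7]
top crop origin 99 188 tcp px [164.0, 238.6]
```

View pics/scene_b.png

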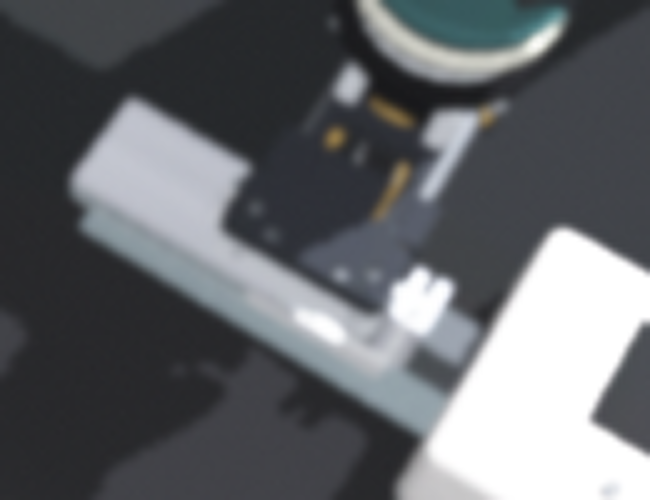

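View pics/top_b.png

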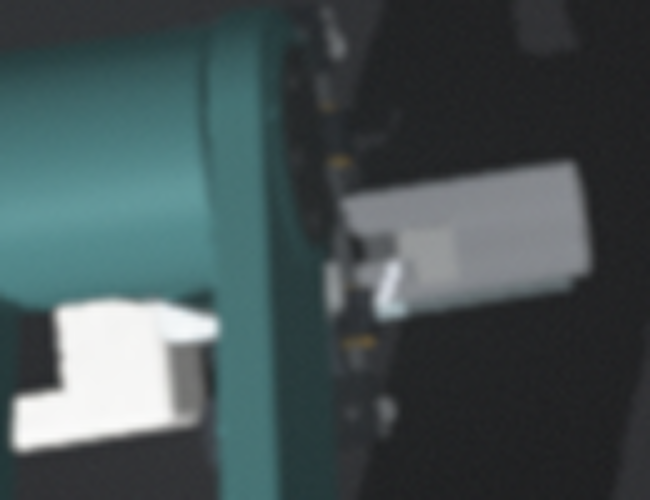

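```bash
python3 -m pendant '[[0,0,0,0,0,0,50]]'; python3 -m pendant '[[1.5,-8.5,0,0,0,-0.7,50]]';python3 -m pendant '[[0,0,0,0,0,0,50]]'
```

```text
clock: 3.2
tcp_pos: [516.8, 122.8, 46.4]
tcp_rot: [-3.125, -0.254, -0.011]
force: [1.0, 0.5, 0.5]
grip_width: 50.4
clock: 3.3
tcp_pos: [518.9, 114.9, 47.4]
tcp_rot: [-3.126, -0.236, -0.014]
force: [0.5, -0.9, -0.6]
grip_width: 50.0
clock: 3.4
tcp_pos: [519.6, 114.0, 48.3]
tcp_rot: [-3.127, -0.235, -0.016]
force: [0.3, -0.4, -0.7]
grip_width: 49.9
```

```bash
python3 -m pendant '[[-1.4,-0.5,-6,0,0.6,0,50],[0,0,-1,0,0,0,30],[0,0,-1,0,0,0,20]]' 5;  python3 -m pendant '[[0,0,0,0,0,0,10],[0,0,0,0,0,0,5],[0,0,0,0,0,0,5]]' 5
```

```text
clock: 3.7
tcp_pos: [519.1, 112.7, 40.7]
tcp_rot: [-3.126, -0.232, -0.002]
force: [-0.4, 0.4, -1.2]
grip_width: 37.3
clock: 4.0
tcp_pos: [518.7, 112.6, 40.1]
tcp_rot: [-3.126, -0.231, 0.0]
force: [-0.5, -0.6, -1.2]
grip_width: 14.0
```

```bash
python3 -m pendant '[[0,0,0,0,0,0,5],[0,0,0,0,0,0,5],[1.4,-9.9,0,0,0,0,5],[1.4,-9.9,0,0,0,0,5],[1.3,-9,0,0,0,0,5]]' 35
```

```text
clock: 4.5
tcp_pos: [522.1, 89.4, 40.0]
tcp_rot: [-3.113, -0.235, 0.0]
force: [0.1, 6.6, -0.1]
grip_width: 13.7
```

```bash
python3 -m pendant '[[1.2,-8,0,0,0,0,5],[0.7,-5,0,0,0,0,5]]' 35
```

```text
clock: 4.7
tcp_pos: [523.6, 79.3, 40.0]
tcp_rot: [-3.105, -0.235, 0.001]
force: [-0.2, 6.9, -0.0]
grip_width: 13.8
```

```bash
python3 -m pendant '[[0.6,-5,0,-1.2,0,0,5],[0,-1,0,0,0,0,5]]' 35
```

```text
clock: 4.9
tcp_pos: [524.0, 76.4, 40.0]
tcp_rot: [-3.117, -0.235, 0.003]
force: [-0.1, 5.1, -0.8]
grip_width: 13.7
```

```bash
python3 -m pendant '[[-6,-1.5,0,0,0,0,5],[-6,-1.5,0,0,0,0,5],[-1,-0.6,0,0,0,0,5]]' 35
```

```text
clock: 5.2
tcp_pos: [511.7, 77.6, 40.0]
tcp_rot: [-3.106, -0.236, -0.003]
force: [4.0, 5.6, -3.6]
grip_width: 13.8
```

```bash
python3 -m pendant '[[0,2,0,0,0,0,13],[0,1,0,0,0,0,20],[0,0,0,0,0,0,40],[0,0,0,0,0,0,45]]' 10; python3 -m pendant '[[0,0,30,0,0,0,45],[0,0,45,0,0,0,45],[0,0,45,0,0,0,45],[0,-40,20,0,0,0,45],[0,-45,0,0,0,0,45],[0,-45,0,0,0,0,60]]'; python3 chk.py c scene,top 511,80,60
```

```text
clock: 5.6
tcp_pos: [511.8, 79.3, 40.2]
tcp_rot: [-3.108, -0.236, -0.003]
force: [0.1, 0.3, -0.1]
grip_width: 32.6
clock: 6.2
tcp_pos: [509.4, -50.8, 185.3]
tcp_rot: [-3.108, -0.253, -0.0]
force: [0.5, 0.0, -0.9]
grip_width: 50.0
6.2 [509.4 -50.8 185.3] jawyaw 9.3 z [-0.002  0.023 -1.   ] [ 0.5  0.  -0.9] 50.0
scene crop origin 266 158 tcp px [292.7, 140.2]
top crop origin 116 189 tcp px [237.3, 235.2]
```

View pics/scene_c.png

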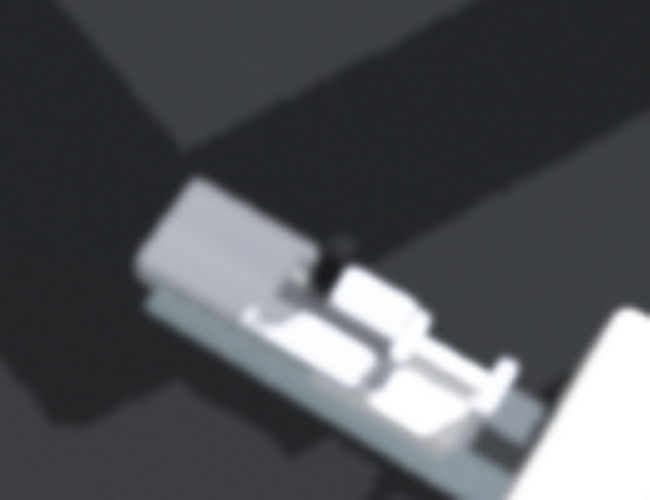

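View pics/top_c.png

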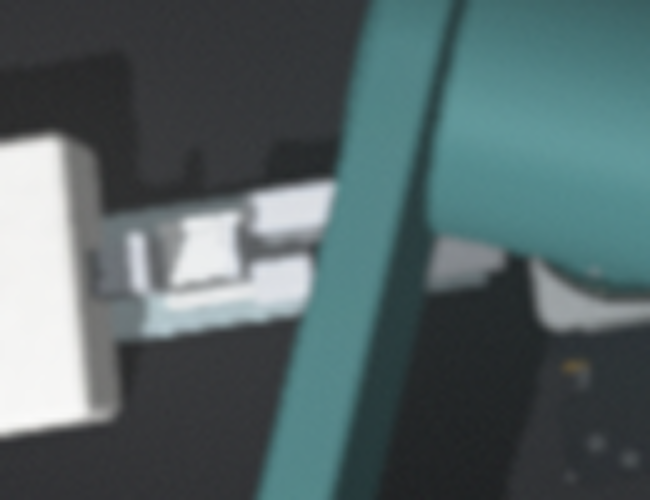

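```bash
python3 -m pendant '[[8.5,-23,-8,-1.3,0,8,60],[8.5,-23,-8,0,0,8,60],[8.5,-23,-8,0,0,8,60],[8.5,-23,-8,0,0,8,60],[8.5,-23,-8,0,0,8,60],[8.5,-23,-8,0,0,8,60],[8.5,-23,-8,0,0,8,60],[0,0,0,0,0,0,60],[0,0,0,0,0,0,60]]'; python3 chk.py d scene,top 570,-211,40
```

```text
clock: 7.2
tcp_pos: [570.7, -216.5, 124.8]
tcp_rot: [-2.614, -1.732, 0.003]
force: [-1.5, 0.9, 0.6]
grip_width: 60.4
7.2 [ 570.7 -216.5  124.8] jawyaw 67.0 z [-0.005  0.004 -1.   ] [-1.5  0.9  0.6] 60.4
scene crop origin 155 104 tcp px [216.6, 131.8]
top crop origin 242 163 tcp px [314.9, 208.3]
```

View pics/scene_d.png

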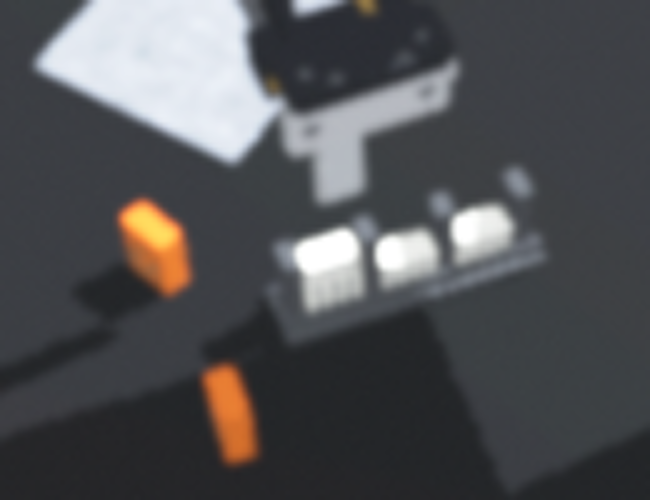

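View pics/top_d.png

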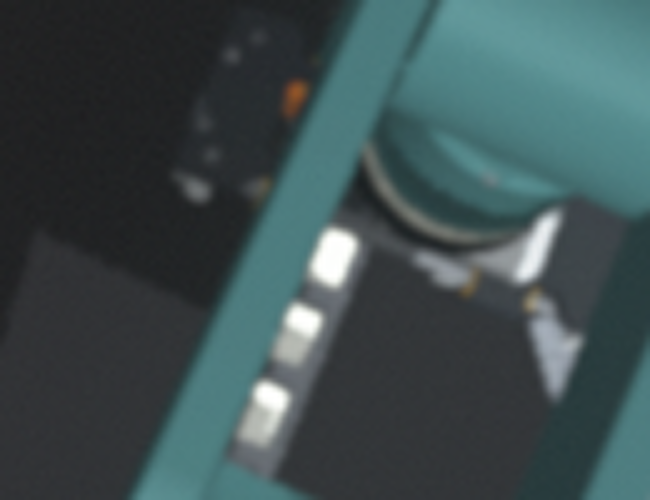

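Run:
```python
from h import *
s=env.observe();R=cv2.Rodrigues(s['tcp_rot'])[0];t=s['tcp_pos']
for a in (30,42.7):
  for b in (-8,0,8):
    p=t+R@np.array([a,b,0.]); u=proj('scene',p); print(a,b,p.round(1),((u[0]-155+.5)*5,(u[1]-104+.5)*5))
D=np.load('scene_d.npz');C=cloud('scene',D['d'])
for y in range(135,215,10):
    print(y,[C[104+y//5,155+x//5].round().tolist() for x in (322,341,360)])
im=D['im'].astype(int)
sub=slice(104+215//5,104+320//5),slice(155+285//5,155+370//5)
P=C[sub][(im[sub].min(-1)>150)]
T=P[(P[:,2]>43)&(P[:,2]<50)]; print('tall top',len(T),T.mean(0), cv2.minAreaRect(T[:,:2].astype(np.float32)))
D=np.load('top_d.npz');C=cloud('top',D['d']);im=D['im'].astype(int)
sub=slice(163+225//5,163+292//5),slice(242+305//5,242+362//5)
P=C[sub][(im[sub].min(-1)>150)]
T=P[(P[:,2]>42)&(P[:,2]<50)]; print('tall top',len(T),T.mean(0), cv2.minAreaRect(T[:,:2].astype(np.float32)))
```

```text
30 -8 [ 574.9 -185.4  125.2] (np.float64(352.26068270578793), np.float64(184.11706373627382))
30 0 [ 582.3 -188.5  125.1] (np.float64(335.67548074023307), np.float64(189.83189712978714))
30 8 [ 589.6 -191.6  125.1] (np.float64(319.03171648521976), np.float64(195.56690957979228))
42.7 -8 [ 579.8 -173.7  125.2] (np.float64(363.04328939829577), np.float64(205.02569452655365))
42.7 0 [ 587.2 -176.8  125.1] (np.float64(346.3703854065878), np.float64(210.81442438614275))
42.7 8 [ 594.6 -179.9  125.1] (np.float64(329.63822957370996), np.float64(216.62372612105628))
135 [[620.0, -152.0, 227.0], [613.0, -148.0, 224.0], [483.0, -275.0, -1.0]]
145 [[621.0, -151.0, 222.0], [587.0, -177.0, 169.0], [488.0, -271.0, -1.0]]
155 [[594.0, -183.0, 164.0], [588.0, -177.0, 164.0], [493.0, -265.0, 0.0]]
165 [[595.0, -182.0, 158.0], [588.0, -177.0, 156.0], [496.0, -263.0, -4.0]]
175 [[596.0, -182.0, 153.0], [586.0, -179.0, 147.0], [503.0, -256.0, 0.0]]
185 [[595.0, -183.0, 144.0], [587.0, -178.0, 141.0], [578.0, -175.0, 136.0]]
195 [[596.0, -182.0, 139.0], [587.0, -179.0, 132.0], [511.0, -248.0, -2.0]]
205 [[530.0, -258.0, -2.0], [524.0, -250.0, -0.0], [515.0, -244.0, -3.0]]
tall top 48 [ 571.61133929 -210.55452823   44.70131109] ((570.2017822265625, -209.9914093017578), (13.808150291442871, 30.135860443115234), 70.60894012451172)
tall top 63 [ 567.71546281 -212.7267666    45.33665335] ((568.1597290039062, -212.91958618164062), (13.889479637145996, 24.96640396118164), 64.57063293457031)
```

```bash
python3 -m pendant '[[-1,5.5,-30,0,0,-2,60],[0,0,-25,0,0,0,60],[0,0,-10,0,0,0,60],[0,0,0,0,0,0,60]]'; python3 -m pendant '[[0,0,0,0,0,0,60]]'
```

```text
clock: 7.7
tcp_pos: [571.2, -206.7, 63.0]
tcp_rot: [2.648, 1.69, 0.005]
force: [-0.9, 0.1, -0.9]
grip_width: 60.0
clock: 7.8
tcp_pos: [571.5, -206.3, 64.0]
tcp_rot: [2.647, 1.69, 0.006]
force: [-0.0, 0.2, -0.1]
grip_width: 59.9
```

```bash
python3 -m pendant '[[-2,-4.7,-25,0,0,0,60],[0,0,-10,0,0,0,60],[0,0,-4,0,0,0,60],[0,0,0,0,0,0,60]]'; python3 -m pendant '[[0,0,0,0,0,0,60]]'
```

```text
clock: 8.2
tcp_pos: [573.3, -211.8, 30.6]
tcp_rot: [2.64, 1.685, 0.015]
force: [-0.1, 0.3, -0.1]
grip_width: 60.0
clock: 8.3
tcp_pos: [574.0, -211.9, 31.7]
tcp_rot: [2.639, 1.685, 0.017]
force: [-0.3, -0.7, -0.0]
grip_width: 60.0
```

```bash
cat > st.py <<'E'
from h import *
import sys
s=env.observe();R=cv2.Rodrigues(s['tcp_rot'])[0];z=R[:,2]
# w x z = (0,0,-1)-z
w=np.degrees(np.cross(z,[0,0,-1])); y=np.degrees(np.arctan2(R[1,0],R[0,0]))
print(round(s['clock'],2),s['tcp_pos'].round(1),'jaw',round(y,1),round(y-180,1),'fix rx,ry',w[:2].round(2),'F',s['force'].round(1),'g',round(s['grip_width'],1))
E
python3 st.py
```

```text
8.3 [ 574.  -211.9   31.7] jaw 65.1 -114.9 fix rx,ry [0.2  0.86] F [-0.3 -0.7 -0. ] g 60.0
```

```bash
python3 -m pendant '[[-4.5,0.5,-9,0.2,0.9,0,60],[-0.5,0,-2,0,0,0,40],[-0.5,0,-1,0,0,0,26]]' 5; python3 st.py; python3 -m pendant '[[-0.5,0,0,0,0,0,20]]' 5; python3 st.py
```

```text
clock: 8.6
tcp_pos: [569.5, -211.9, 21.2]
tcp_rot: [2.646, 1.69, 0.001]
force: [-0.4, -0.7, -0.2]
grip_width: 47.2
8.6 [ 569.5 -211.9   21.2] jaw 65.1 -114.9 fix rx,ry [0.08 0.09] F [-0.4 -0.7 -0.2] g 47.2
clock: 8.7
tcp_pos: [568.8, -211.8, 20.8]
tcp_rot: [2.647, 1.69, 0.0]
force: [0.7, 0.2, 0.2]
grip_width: 39.8
8.7 [ 568.8 -211.8   20.8] jaw 65.1 -114.9 fix rx,ry [0.06 0.06] F [0.7 0.2 0.2] g 39.8
```

```bash
python3 -m pendant '[[0,0,0,0,0,0,18],[0,0,0,0,0,0,10],[0,0,0,0,0,0,10],[0,0,0,0,0,0,10]]' 4; python3 st.py; python3 -m pendant '[[0,0,0,0,0,0,10],[0,0,0,0,0,0,10]]' 12; python3 st.py
```

```text
clock: 9.1
tcp_pos: [568.9, -211.8, 21.1]
tcp_rot: [2.646, 1.69, 0.001]
force: [1.1, -0.5, -1.0]
grip_width: 13.7
9.1 [ 568.9 -211.8   21.1] jaw 65.1 -114.9 fix rx,ry [0.07 0.08] F [ 1.1 -0.5 -1. ] g 13.7
clock: 9.3
tcp_pos: [568.9, -211.8, 21.1]
tcp_rot: [2.646, 1.69, 0.001]
force: [0.1, 1.0, -1.4]
grip_width: 13.6
9.3 [ 568.9 -211.8   21.1] jaw 65.1 -114.9 fix rx,ry [0.07 0.08] F [ 0.1  1.  -1.4] g 13.6
```

```bash
python3 -m pendant '[[0,0,6,0,0,0,10],[0,0,15,0,0,0,10],[0,0,30,0,0,0,10],[0,0,35,0,0,0,10],[-10,-20,10,0,0,0,10],[-18,-45,0,0,0,0,10],[-18,-45,0,0,0,0,10],[-18,-45,0,0,0,0,10],[-6,-18,0,0,0,0,10],[0,0,0,0,0,0,10]]' 12; python3 st.py; python3 chk.py e scene,top
```

```text
clock: 10.3
tcp_pos: [499.3, -391.1, 135.5]
tcp_rot: [2.628, 1.687, 0.011]
force: [0.5, 0.6, -0.3]
grip_width: 14.3
10.3 [ 499.3 -391.1  135.5] jaw 65.4 -114.6 fix rx,ry [0.68 0.91] F [ 0.5  0.6 -0.3] g 14.3
10.3 [ 499.3 -391.1  135.5] jawyaw 65.4 z [ 0.016 -0.012 -1.   ] [ 0.5  0.6 -0.3] 14.3
scene crop origin 122 23 tcp px [187.3, 73.7]
top crop origin 335 190 tcp px [400.4, 240.5]
```

View pics/scene_e.png

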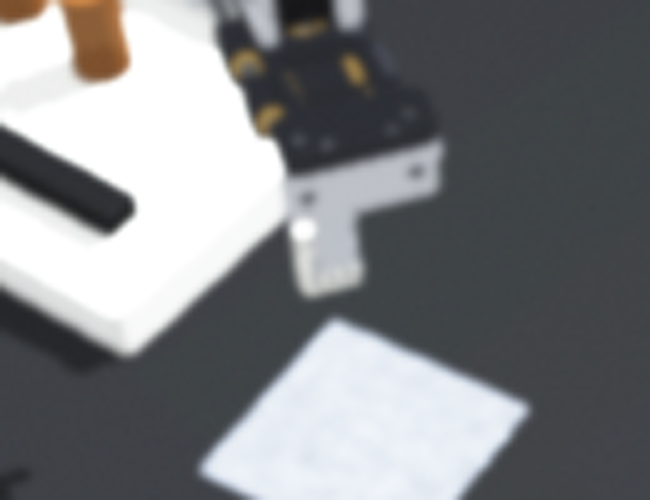

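View pics/top_e.png

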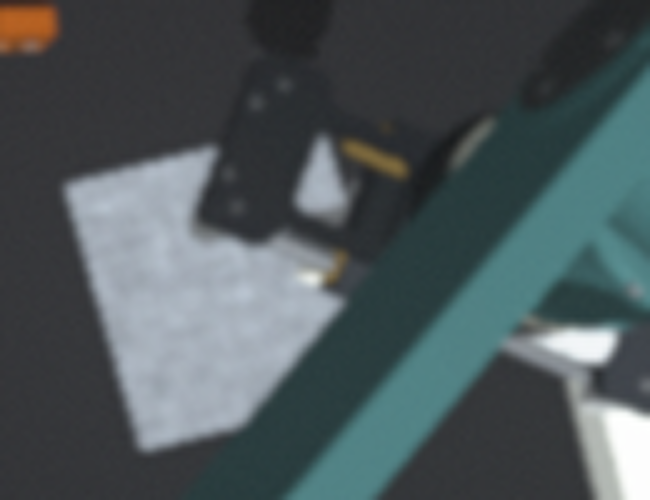

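```bash
python3 -m pendant '[[-2,2,-25,0.7,0.9,0,10],[0,0,-25,0,0,0,10],[0,0,-25,0,0,0,10],[0,0,-12,0,0,0,10],[0,0,-2,0,0,0,10]]' 12; python3 st.py
```

```text
clock: 10.9
tcp_pos: [500.7, -376.9, 39.3]
tcp_rot: [-2.626, -1.71, -0.003]
force: [0.1, 0.6, -0.0]
grip_width: 13.6
10.9 [ 500.7 -376.9   39.3] jaw 66.1 -113.9 fix rx,ry [-0.44 -0.17] F [ 0.1  0.6 -0. ] g 13.6
```

```bash
python3 -m pendant '[[-1,-4,-8,-0.4,-0.2,0,10],[0,0,-6,0,0,0,10],[0,0,-3,0,0,0,10],[0,0,-1,0,0,0,10]]' 12; python3 st.py
```

```text
clock: 11.3
tcp_pos: [501.0, -380.1, 20.7]
tcp_rot: [2.629, 1.717, 0.002]
force: [-0.7, -0.3, -0.6]
grip_width: 14.0
11.3 [ 501.  -380.1   20.7] jaw 66.3 -113.7 fix rx,ry [0.03 0.09] F [-0.7 -0.3 -0.6] g 14.0
```

```bash
python3 -m pendant '[[0,0,-1.2,0,0,0,10],[0,0,-0.8,0,0,0,10]]' 12; python3 st.py;  python3 -m pendant '[[0,0,-0.6,0,0,0,10]]' 12; python3 st.py
```

```text
clock: 11.5
tcp_pos: [501.6, -380.9, 19.9]
tcp_rot: [2.628, 1.715, 0.003]
force: [0.0, 0.4, 0.3]
grip_width: 13.5
11.5 [ 501.6 -380.9   19.9] jaw 66.3 -113.7 fix rx,ry [0.12 0.19] F [0.  0.4 0.3] g 13.5
clock: 11.6
tcp_pos: [501.8, -381.3, 19.8]
tcp_rot: [2.627, 1.714, 0.003]
force: [-0.3, 0.8, 0.3]
grip_width: 13.9
11.6 [ 501.8 -381.3   19.8] jaw 66.3 -113.7 fix rx,ry [0.16 0.24] F [-0.3  0.8  0.3] g 13.9
```

```bash
python3 -m pendant '[[0,0,-1.8,0,0,0,10],[0,0,-1,0,0,0,10]]' 12; python3 st.py;  python3 -m pendant '[[0,0,-1.3,0,0,0,10]]' 12; python3 st.py
```

```text
clock: 11.8
tcp_pos: [502.2, -381.7, 18.2]
tcp_rot: [2.626, 1.713, 0.004]
force: [-0.6, 1.1, 3.3]
grip_width: 14.0
11.8 [ 502.2 -381.7   18.2] jaw 66.2 -113.8 fix rx,ry [0.22 0.3 ] F [-0.6  1.1  3.3] g 14.0
clock: 11.9
tcp_pos: [502.2, -381.7, 18.2]
tcp_rot: [2.626, 1.713, 0.004]
force: [-1.3, 2.0, 6.4]
grip_width: 13.6
11.9 [ 502.2 -381.7   18.2] jaw 66.2 -113.8 fix rx,ry [0.23 0.31] F [-1.3  2.   6.4] g 13.6
```

```bash
python3 -m pendant '[[0,0,0,0,0,0,18],[0,0,0,0,0,0,30],[0,0,0,0,0,0,45],[0,0,0,0,0,0,50]]' 5; python3 -m pendant '[[0,0,15,0,0,0,55],[0,0,30,0,0,-5,60],[0,0,20,0,0,-8.5,60],[0,0,0,0,0,-8.5,60],[0,0,0,0,0,-8.5,60],[0,0,0,0,0,-8.5,60],[0,0,0,0,0,-8.5,60],[0,0,0,0,0,-8.5,60],[0,0,0,0,0,-8.5,60],[0,0,0,0,0,-8.5,60],[0,0,0,0,0,-8,60],[0,0,0,0,0,0,60]]'; python3 st.py; python3 chk.py f scene,top 502,-382,40
```

```text
clock: 12.3
tcp_pos: [502.4, -381.9, 17.9]
tcp_rot: [2.625, 1.713, 0.004]
force: [-0.9, 0.8, -0.0]
grip_width: 38.7
clock: 13.5
tcp_pos: [504.6, -384.1, 99.7]
tcp_rot: [3.092, -0.44, 0.012]
force: [0.3, -0.3, 0.5]
grip_width: 59.9
13.5 [ 504.6 -384.1   99.7] jaw -16.2 -196.2 fix rx,ry [1.09 0.29] F [ 0.3 -0.3  0.5] g 59.9
13.5 [ 504.6 -384.1   99.7] jawyaw -16.2 z [ 0.005 -0.019 -1.   ] [ 0.3 -0.3  0.5] 59.9
scene crop origin 127 53 tcp px [189.2, 86.9]
top crop origin 317 192 tcp px [391.2, 239.2]
```

View pics/scene_f.png

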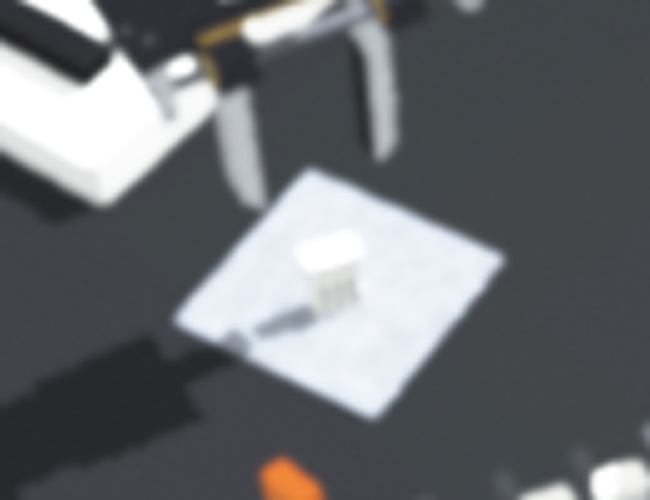

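View pics/top_f.png

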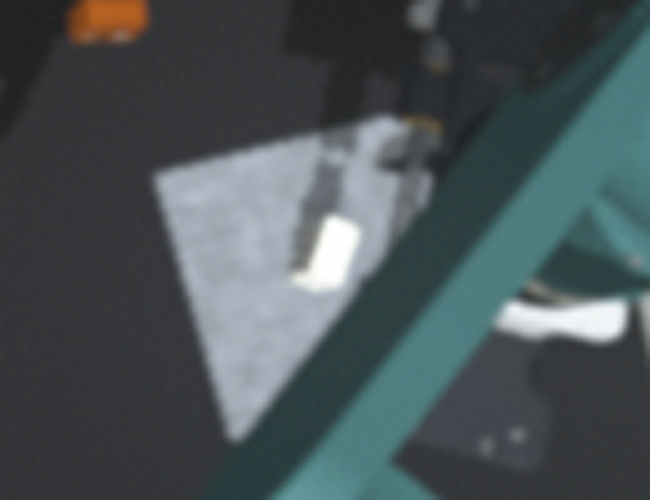

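```bash
python3 -m pendant '[[-2.3,2.3,-20,1.1,0.3,-7.6,60],[0,0,-20,0,0,0,60],[0,0,-5,0,0,0,60],[0,0,0,0,0,0,60]]'; python3 st.py
```

```text
clock: 14.0
tcp_pos: [503.0, -382.5, 56.3]
tcp_rot: [3.074, -0.637, 0.003]
force: [0.2, -0.6, 0.6]
grip_width: 60.0
14.0 [ 503.  -382.5   56.3] jaw -23.4 -203.4 fix rx,ry [0.13 0.09] F [ 0.2 -0.6  0.6] g 60.0
```

```bash
python3 -m pendant '[[-0.7,0.7,-18,0,0,-0.3,60],[0,0,-12,0,0,0,60],[0,0,-5,0,0,0,55],[0,0,-1,0,0,0,50]]' 5; python3 st.py
```

```text
clock: 14.4
tcp_pos: [504.0, -383.3, 23.0]
tcp_rot: [3.071, -0.639, 0.011]
force: [-0.7, -0.1, -0.1]
grip_width: 51.4
14.4 [ 504.  -383.3   23. ] jaw -23.5 -203.5 fix rx,ry [0.36 0.34] F [-0.7 -0.1 -0.1] g 51.4
```

```bash
python3 -m pendant '[[-1.6,1.4,-4,0.3,0.3,-0.3,45],[0,0,-1.2,0,0,0,38],[0,0,-0.8,0,0,0,34]]' 4; python3 st.py; python3 -m pendant '[[0,0,-0.8,0,0,0,30],[0,0,-0.6,0,0,0,20],[0,0,-0.4,0,0,0,20],[0,0,0,0,0,0,20]]' 4; python3 st.py
```

```text
clock: 14.7
tcp_pos: [503.2, -382.6, 18.5]
tcp_rot: [3.072, -0.648, 0.005]
force: [0.1, -0.4, -0.2]
grip_width: 35.1
14.7 [ 503.2 -382.6   18.5] jaw -23.8 -203.8 fix rx,ry [0.15 0.14] F [ 0.1 -0.4 -0.2] g 35.1
clock: 15.1
tcp_pos: [503.6, -383.0, 17.9]
tcp_rot: [3.071, -0.647, 0.006]
force: [-0.1, -0.3, 0.1]
grip_width: 27.7
15.1 [ 503.6 -383.    17.9] jaw -23.8 -203.8 fix rx,ry [0.21 0.2 ] F [-0.1 -0.3  0.1] g 27.7
```

```bash
python3 -m pendant '[[0,0,5,0,0,0,20],[0,0,15,0.2,0.2,0,20],[0,0,30,0,0,0,20],[0,0,30,0,0,0,20],[0,20,10,0,0,0,20],[0,40,0,0,0,4,20],[0,40,0,0,0,4,20],[0,40,0,0,0,4,20],[0,40,0,0,0,4,20],[0,40,0,0,0,4,20],[0,40,0,0,0,4,20],[0,40,0,0,0,4,20]]' 15; python3 st.py
```

```text
clock: 16.3
tcp_pos: [502.6, -78.4, 114.6]
tcp_rot: [3.136, 0.129, 0.012]
force: [0.5, -0.7, -0.3]
grip_width: 27.9
16.3 [502.6 -78.4 114.6] jaw 4.7 -175.3 fix rx,ry [0.15 0.45] F [ 0.5 -0.7 -0.3] g 27.9
```

```bash
python3 -m pendant '[[2,35,0,0.1,0.4,1.5,20],[3,40,0,0,0,1,20],[3,40,0,0,0,1,20],[2,40,0,0,0,0,20],[1,35,0,0,0,0,20],[0,20,0,0,0,0,20],[0,0,0,0,0,0,20],[0,0,0,0,0,0,20]]' 15; python3 st.py; python3 chk.py g scene,top 513,125,40
```

```text
clock: 17.1
tcp_pos: [513.1, 145.4, 118.5]
tcp_rot: [3.132, 0.244, 0.013]
force: [0.2, 0.2, -0.2]
grip_width: 27.6
17.1 [513.1 145.4 118.5] jaw 8.9 -171.1 fix rx,ry [-0.04  0.49] F [ 0.2  0.2 -0.2] g 27.6
17.1 [513.1 145.4 118.5] jawyaw 8.9 z [ 0.008  0.001 -1.   ] [ 0.2  0.2 -0.2] 27.6
scene crop origin 280 175 tcp px [362.0, 214.9]
top crop origin 98 189 tcp px [146.5, 237.1]
```

View pics/scene_g.png

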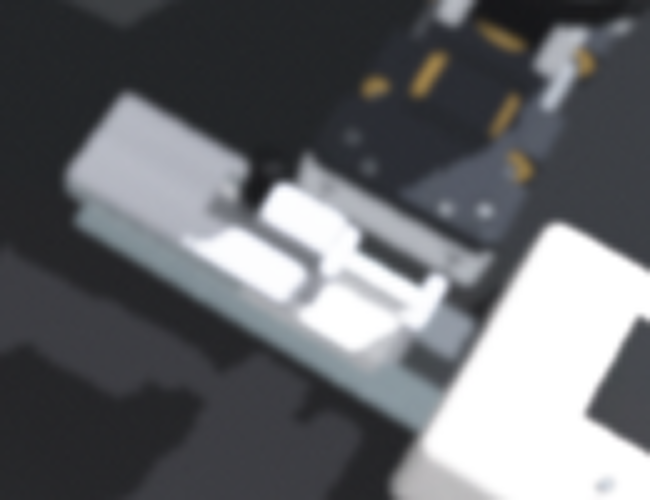

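Run:
```python
from h import *
D=np.load('scene_g.npz');C=cloud('scene',D['d'])
th=np.radians(98.35);ex=np.array([np.cos(th),np.sin(th)]);ey=np.array([-ex[1],ex[0]])
o=np.array([518.7,112.6])+2*ex
sub=C[175+200//5:175+350//5,280+240//5:280+460//5].reshape(-1,3)
P=sub[(sub[:,2]>47)&(sub[:,2]<62)]
q=np.c_[(P[:,:2]-o)@ex,(P[:,:2]-o)@ey,P[:,2]]
q=q[np.argsort(q[:,0])]; print(q.round(0).astype(int).tolist())
```

```text
[[-25, 5, 48], [11, -4, 51], [12, 3, 55], [12, -11, 53], [12, -1, 52], [12, 7, 53], [13, -8, 54], [13, 1, 54], [13, 12, 51], [13, -13, 53], [13, 7, 50], [13, -4, 52], [14, -10, 53], [14, 1, 51], [14, 9, 52], [14, -13, 49], [15, -7, 54], [15, 3, 53], [15, 12, 54], [15, -10, 51], [15, -4, 55], [15, 7, 52], [15, -7, 51], [16, 1, 53], [16, 10, 52], [16, -13, 52], [16, -5, 53], [16, 5, 52], [17, -9, 50], [17, -2, 55], [17, 8, 53], [17, 5, 47], [17, -7, 52], [53, 14, 51], [53, -2, 53], [54, 7, 52], [54, -7, 53], [54, 2, 53], [54, -12, 53], [54, 12, 50], [54, -3, 51], [55, 5, 53], [55, -9, 52], [55, 0, 52], [55, -14, 51], [55, 9, 52], [55, -5, 51], [56, 3, 54], [56, -13, 55], [56, 11, 53], [56, -3, 53], [56, 6, 54], [57, -8, 52], [57, 1, 53], [57, -12, 51], [57, 10, 53], [57, -5, 53], [58, 5, 51], [58, -8, 50], [58, 13, 53], [58, -1, 52], [58, -14, 50], [58, 7, 53], [58, -6, 52], [59, 2, 53], [59, -11, 51], [59, 12, 51], [59, -2, 51]]
```

```bash
python3 -m pendant '[[0.4,2,-15,0,0.5,-0.5,20],[0,0,-15,0,0,0,20],[0,0,-6,0,0,0,20],[0,0,-1,0,0,0,20],[0,0,-1,0,0,0,20]]' 15; python3 st.py
```

```text
clock: 17.7
tcp_pos: [513.8, 142.1, 76.8]
tcp_rot: [3.134, 0.213, -0.004]
force: [-1.1, 0.7, -0.4]
grip_width: 27.6
17.7 [513.8 142.1  76.8] jaw 7.8 -172.2 fix rx,ry [ 0.02 -0.14] F [-1.1  0.7 -0.4] g 27.6
```

```bash
python3 -m pendant '[[-0.3,5.5,-5,0,0,0.5,20],[0,0,-5,0,0,0,20],[0,0,-3,0,0,0,20]]' 15; python3 st.py
```

```text
clock: 18.0
tcp_pos: [514.4, 147.9, 63.9]
tcp_rot: [-3.133, -0.227, 0.001]
force: [-0.2, 0.5, 0.4]
grip_width: 27.6
18.0 [514.4 147.9  63.9] jaw 8.3 -171.7 fix rx,ry [-0.01 -0.02] F [-0.2  0.5  0.4] g 27.6
```

```bash
python3 -m pendant '[[-0.9,0,-8,0,0,0,20],[-0.2,0,-7,0,0,0,20],[-0.2,0,-4,0,0,0,20]]' 15; python3 st.py;  python3 -m pendant '[[0,0,-1,0,0,0,20]]' 15; python3 st.py
```

```text
clock: 18.3
tcp_pos: [513.2, 148.3, 43.8]
tcp_rot: [-3.133, -0.228, -0.001]
force: [-0.6, -0.8, -1.2]
grip_width: 28.0
18.3 [513.2 148.3  43.8] jaw 8.3 -171.7 fix rx,ry [-0.02  0.03] F [-0.6 -0.8 -1.2] g 28.0
clock: 18.4
tcp_pos: [512.6, 148.2, 41.8]
tcp_rot: [-3.133, -0.228, 0.001]
force: [-0.5, 0.8, -0.2]
grip_width: 27.8
18.4 [512.6 148.2  41.8] jaw 8.3 -171.7 fix rx,ry [-0.   -0.05] F [-0.5  0.8 -0.2] g 27.8
```

```bash
python3 -m pendant '[[0.9,0,-1,0,0,0,20]]' 15; python3 st.py;  python3 -m pendant '[[0,0,-1.5,0,0,0,20]]' 15; python3 st.py
```

```text
clock: 18.5
tcp_pos: [513.4, 148.2, 40.6]
tcp_rot: [-3.133, -0.228, 0.002]
force: [-0.2, 0.7, 0.3]
grip_width: 27.5
18.5 [513.4 148.2  40.6] jaw 8.3 -171.7 fix rx,ry [ 0.   -0.07] F [-0.2  0.7  0.3] g 27.5
clock: 18.6
tcp_pos: [513.7, 148.2, 39.2]
tcp_rot: [-3.133, -0.228, 0.001]
force: [-0.2, 0.5, 0.6]
grip_width: 27.9
18.6 [513.7 148.2  39.2] jaw 8.3 -171.7 fix rx,ry [-0.   -0.04] F [-0.2  0.5  0.6] g 27.9
```

```bash
python3 -m pendant '[[-0.2,0,-2.5,0,0,0,20],[0,0,-1.5,0,0,0,20]]' 15; python3 st.py;  python3 -m pendant '[[0,0,-2,0,0,0,20]]' 15; python3 st.py
```

```text
clock: 18.8
tcp_pos: [513.8, 148.2, 35.3]
tcp_rot: [-3.133, -0.228, -0.0]
force: [0.2, -0.5, 0.2]
grip_width: 27.7
18.8 [513.8 148.2  35.3] jaw 8.3 -171.7 fix rx,ry [-0.01  0.01] F [ 0.2 -0.5  0.2] g 27.7
clock: 18.9
tcp_pos: [514.0, 148.2, 33.3]
tcp_rot: [-3.133, -0.228, -0.001]
force: [0.2, 0.6, -0.1]
grip_width: 27.8
18.9 [514.  148.2  33.3] jaw 8.3 -171.7 fix rx,ry [-0.02  0.04] F [ 0.2  0.6 -0.1] g 27.8
```

```bash
python3 -m pendant '[[-0.4,0,-2,0,0,0,20],[0,0,-1.8,0,0,0,20]]' 15; python3 st.py;  python3 -m pendant '[[0,0,-1.5,0,0,0,20],[0,0,-1.2,0,0,0,20]]' 15; python3 st.py
```

```text
clock: 19.1
tcp_pos: [513.7, 148.2, 29.3]
tcp_rot: [-3.133, -0.227, -0.001]
force: [0.1, 0.6, 0.2]
grip_width: 27.6
19.1 [513.7 148.2  29.3] jaw 8.3 -171.7 fix rx,ry [-0.02  0.05] F [0.1 0.6 0.2] g 27.6
clock: 19.3
tcp_pos: [513.6, 148.2, 26.3]
tcp_rot: [-3.133, -0.227, -0.001]
force: [-0.3, -0.4, -0.6]
grip_width: 28.1
19.3 [513.6 148.2  26.3] jaw 8.3 -171.7 fix rx,ry [-0.02  0.04] F [-0.3 -0.4 -0.6] g 28.1
```

```bash
python3 -m pendant '[[0,0,-0.8,0,0,0,20],[0,0,-0.6,0,0,0,20]]' 15; python3 st.py;  python3 -m pendant '[[0,0,-0.5,0,0,0,20]]' 15; python3 st.py
```

```text
clock: 19.5
tcp_pos: [513.5, 148.2, 24.8]
tcp_rot: [-3.133, -0.228, -0.001]
force: [-1.0, -0.3, 3.6]
grip_width: 27.8
19.5 [513.5 148.2  24.8] jaw 8.3 -171.7 fix rx,ry [-0.02  0.03] F [-1.  -0.3  3.6] g 27.8
clock: 19.6
tcp_pos: [513.5, 148.2, 24.8]
tcp_rot: [-3.133, -0.228, -0.001]
force: [-0.9, -0.3, 3.8]
grip_width: 27.9
19.6 [513.5 148.2  24.8] jaw 8.3 -171.7 fix rx,ry [-0.01  0.03] F [-0.9 -0.3  3.8] g 27.9
```

```bash
python3 -m pendant '[[0,0,0,0,0,0,30],[0,0,0,0,0,0,38],[0,0,0,0,0,0,48],[0,0,0,0,0,0,50],[0,0,0,0,0,0,50]]' 5; python3 st.py; python3 -m pendant '[[0,0,10,0,0,0,50],[0,0,35,0,0,0,50],[0,0,45,0,0,0,50],[0,-20,10,0,0,0,50],[0,-40,0,0,0,0,50],[0,-40,0,0,0,0,50],[0,-40,0,0,0,0,50],[0,-40,0,0,0,0,50]]'; python3 chk.py i scene,top 513,125,40
```

```text
clock: 20.1
tcp_pos: [513.9, 148.3, 24.7]
tcp_rot: [-3.133, -0.227, -0.002]
force: [0.1, -0.1, -0.8]
grip_width: 49.7
20.1 [513.9 148.3  24.7] jaw 8.3 -171.7 fix rx,ry [-0.02  0.08] F [ 0.1 -0.1 -0.8] g 49.7
clock: 20.9
tcp_pos: [513.8, -32.8, 135.2]
tcp_rot: [3.132, 0.245, 0.014]
force: [0.9, 0.8, 0.2]
grip_width: 50.3
20.9 [513.8 -32.8 135.2] jawyaw 8.9 z [ 0.009  0.    -1.   ] [0.9 0.8 0.2] 50.3
scene crop origin 280 175 tcp px [295.3, 160.4]
top crop origin 98 189 tcp px [229.4, 235.3]
```

View pics/scene_i.png

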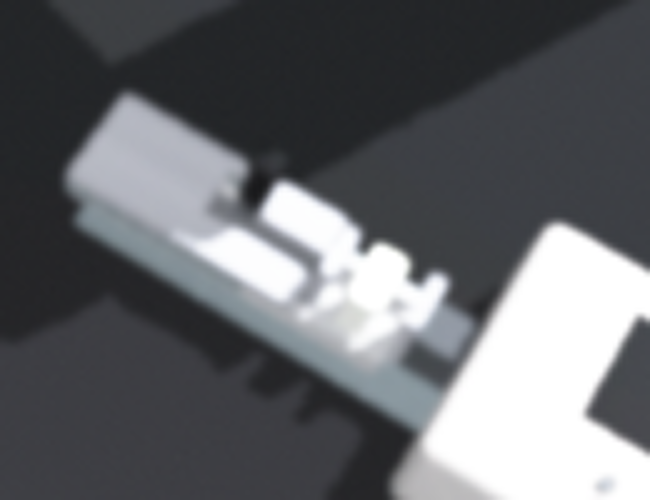

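View pics/top_i.png

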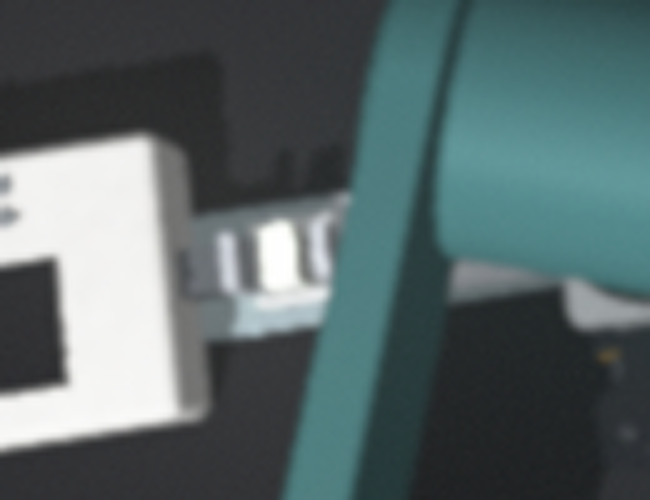

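```bash
python3 -m pendant '[[0,30,0,0,0.5,-0.5,50],[-1,35,-5,0,0,0,50],[-1,30,-10,0,0,0,50],[0,10,-10,0,0,0,50],[0,0,0,0,0,0,50],[0,0,0,0,0,0,50]]' 5; python3 st.py
```

```text
clock: 21.6
tcp_pos: [512.5, 71.8, 112.9]
tcp_rot: [3.133, 0.212, 0.006]
force: [-0.2, -1.0, -0.3]
grip_width: 50.1
21.6 [512.5  71.8 112.9] jaw 7.8 -172.2 fix rx,ry [0.08 0.24] F [-0.2 -1.  -0.3] g 50.1
```

```bash
python3 -m pendant '[[-1,8,-15,0,0.2,0.5,50],[0,0,-20,0,0,0,50],[0,0,-15,0,0,0,50],[0,0,-8,0,0,0,50],[0,0,-1,0,0,0,50]]' 5; python3 st.py
```

```text
clock: 22.1
tcp_pos: [512.1, 77.5, 50.8]
tcp_rot: [3.132, 0.22, 0.003]
force: [0.7, -0.6, -0.4]
grip_width: 49.6
22.1 [512.1  77.5  50.8] jaw 8.1 -171.9 fix rx,ry [0.12 0.12] F [ 0.7 -0.6 -0.4] g 49.6
```

```bash
python3 -m pendant '[[-0.8,2.5,-9,0.1,0.1,0.2,40],[0,0,-2,0,0,0,30],[0,0,-1,0,0,0,24]]' 4; python3 st.py; python3 -m pendant '[[0,0,0,0,0,0,20],[0,0,0,0,0,0,10],[0,0,0,0,0,0,8]]' 4; python3 st.py
```

```text
clock: 22.4
tcp_pos: [512.0, 79.6, 38.6]
tcp_rot: [3.133, 0.225, 0.003]
force: [0.0, -0.7, -0.2]
grip_width: 29.4
22.4 [512.   79.6  38.6] jaw 8.2 -171.8 fix rx,ry [0.01 0.1 ] F [ 0.  -0.7 -0.2] g 29.4
clock: 22.7
tcp_pos: [512.1, 79.6, 39.2]
tcp_rot: [3.133, 0.225, 0.003]
force: [-0.9, -0.6, -1.6]
grip_width: 14.4
22.7 [512.1  79.6  39.2] jaw 8.2 -171.8 fix rx,ry [0.02 0.11] F [-0.9 -0.6 -1.6] g 14.4
```

Gripped the handle. Next I draw it back about 5 mm.

```bash
python3 -m pendant '[[0,0,0,0,0,0,5],[0,0,0,0,0,0,5],[0.4,-3,0,0,0,0,5],[0.4,-3,0,0,0,0,5],[0.2,-1.5,0,0,0,0,5]]' 35; python3 st.py
```

```text
clock: 23.2
tcp_pos: [512.4, 77.6, 39.1]
tcp_rot: [-3.122, -0.226, -0.003]
force: [-1.6, 5.3, 0.0]
grip_width: 13.5
23.2 [512.4  77.6  39.1] jaw 8.3 -171.7 fix rx,ry [-0.65  0.05] F [-1.6  5.3  0. ] g 13.5
```

```bash
python3 -m pendant '[[0.4,-5,0,-0.6,0,0,5],[0.2,-3,0,0,0,0,5]]' 35; python3 st.py
```

```text
clock: 23.4
tcp_pos: [512.8, 73.8, 39.1]
tcp_rot: [-3.124, -0.228, -0.002]
force: [-0.5, 6.3, -1.9]
grip_width: 13.9
23.4 [512.8  73.8  39.1] jaw 8.3 -171.7 fix rx,ry [-0.54  0.04] F [-0.5  6.3 -1.9] g 13.9
```

```bash
python3 -m pendant '[[6,0,0,0,0,0,5],[6,0,0,0,0,0,5]]' 35; python3 st.py
```

```text
clock: 23.6
tcp_pos: [523.5, 77.0, 39.1]
tcp_rot: [-3.117, -0.229, 0.001]
force: [-1.1, 5.3, 0.0]
grip_width: 14.0
23.6 [523.5  77.   39.1] jaw 8.4 -171.6 fix rx,ry [-0.91 -0.1 ] F [-1.1  5.3  0. ] g 14.0
```

```bash
python3 -m pendant '[[1.2,-1.5,0,0,0,0,5],[0.3,-0.5,0,0,0,0,5]]' 35; python3 st.py; python3 -m pendant '[[-0.6,5,0,-0.5,0,0,5],[-0.7,5,0,0,0,0,5],[-0.7,5,0,0,0,0,5]]'; python3 st.py
```

```text
clock: 23.8
tcp_pos: [524.0, 78.3, 39.1]
tcp_rot: [-3.111, -0.23, 0.005]
force: [-1.8, 4.8, -0.3]
grip_width: 13.6
23.8 [524.   78.3  39.1] jaw 8.5 -171.5 fix rx,ry [-1.25 -0.28] F [-1.8  4.8 -0.3] g 13.6
clock: 24.1
tcp_pos: [521.4, 96.1, 39.1]
tcp_rot: [-3.116, -0.231, 0.007]
force: [-1.0, 3.4, -0.8]
grip_width: 13.7
24.1 [521.4  96.1  39.1] jaw 8.5 -171.5 fix rx,ry [-0.95 -0.33] F [-1.   3.4 -0.8] g 13.7
```

```bash
python3 -m pendant '[[-0.4,1.5,0,-0.5,0,0,5],[-0.2,1,0,0,0,0,5]]'; python3 st.py; python3 -m pendant '[[-0.1,0.5,0,0,0,0,5],[0,0,0,0,0,0,5]]'; python3 st.py
```

```text
clock: 24.3
tcp_pos: [520.8, 100.4, 39.2]
tcp_rot: [-3.124, -0.233, 0.007]
force: [-1.5, 3.4, -1.6]
grip_width: 13.8
24.3 [520.8 100.4  39.2] jaw 8.5 -171.5 fix rx,ry [-0.5  -0.29] F [-1.5  3.4 -1.6] g 13.8
clock: 24.5
tcp_pos: [520.6, 101.6, 39.2]
tcp_rot: [-3.123, -0.233, 0.007]
force: [-2.3, 3.7, -0.3]
grip_width: 13.4
24.5 [520.6 101.6  39.2] jaw 8.6 -171.4 fix rx,ry [-0.54 -0.29] F [-2.3  3.7 -0.3] g 13.4
```

Almost closed. I open the fingers gradually so the spring covers the last millimetre, then back off upwards.

```bash
python3 -m pendant '[[-0.1,0.5,0,0,0,0,13],[0,0,0,0,0,0,20],[0,0,0,0,0,0,32],[0,0,0,0,0,0,45]]' 10; python3 st.py; python3 -m pendant '[[0,0,20,0,0,0,50],[0,0,45,0,0,0,50],[0,0,45,0,0,0,50],[0,-20,20,0,0,0,50],[0,-40,0,0,0,0,50],[0,-45,0,0,0,0,50],[0,-45,0,0,0,0,50],[0,-45,0,0,0,0,50],[0,-45,0,0,0,0,50],[0,-45,0,0,0,0,50],[0,0,0,0,0,0,50]]'; python3 chk.py j scene,top 513,125,40
```

```text
clock: 24.9
tcp_pos: [522.0, 98.5, 40.0]
tcp_rot: [-3.13, -0.232, 0.003]
force: [0.3, 0.3, -0.5]
grip_width: 32.7
24.9 [522.   98.5  40. ] jaw 8.5 -171.5 fix rx,ry [-0.19 -0.12] F [ 0.3  0.3 -0.5] g 32.7
clock: 26.0
tcp_pos: [520.3, -205.0, 178.7]
tcp_rot: [3.119, 0.229, 0.007]
force: [-0.1, 0.5, -0.2]
grip_width: 49.7
26.0 [ 520.3 -205.   178.7] jawyaw 8.4 z [ 0.005 -0.013 -1.   ] [-0.1  0.5 -0.2] 49.7
scene crop origin 280 175 tcp px [235.4, 106.0]
top crop origin 98 189 tcp px [314.2, 229.3]
```

View pics/scene_j.png

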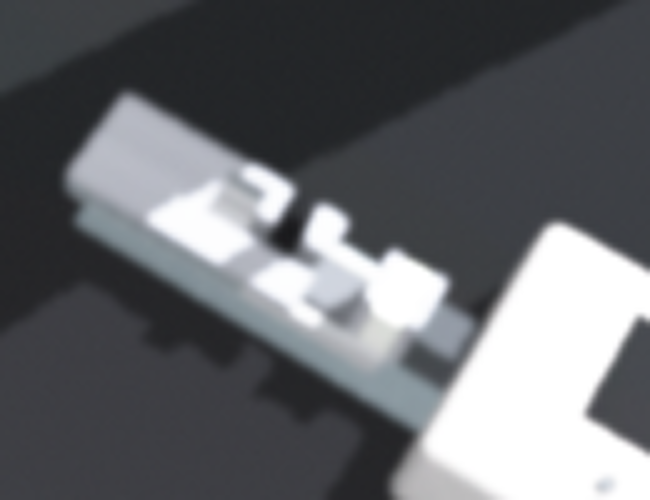

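View pics/top_j.png

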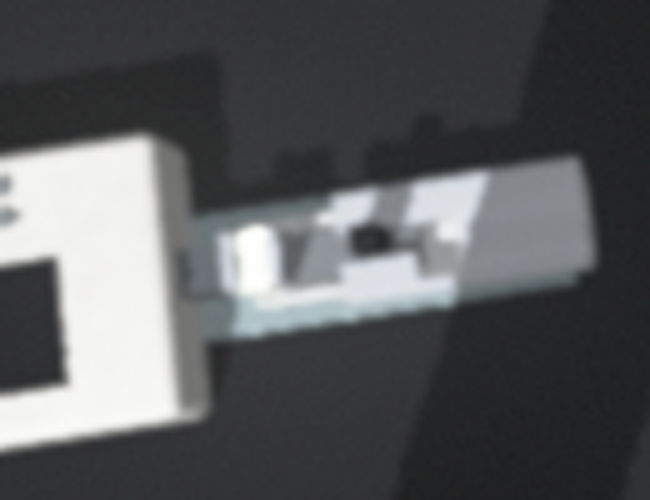

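Run:
```python
from h import *
th=np.radians(98.35);ex=np.array([np.cos(th),np.sin(th)]);ey=np.array([-ex[1],ex[0]])
o=np.array([518.7,112.6])+2*ex
for n in('scene','top'):
    D=np.load(n+'_j.npz');C=cloud(n,D['d']).reshape(-1,3)
    q=np.c_[(C[:,:2]-o)@ex,(C[:,:2]-o)@ey,C[:,2]]
    for nm,x0,x1,z0,z1 in(('handle',-60,15,62,76),('top48-58',15,70,44,60)):
        p=q[(q[:,0]>x0)&(q[:,0]<x1)&(abs(q[:,1])<24)&(q[:,2]>z0)&(q[:,2]<z1)]
        print(n,nm,len(p),p.mean(0).round(1),np.percentile(p[:,0],[3,97]).round(1),np.percentile(p[:,1],[3,97]).round(1))
        if nm!='handle': print(np.histogram(p[:,0],np.arange(15,70,2)))
S=env.grab_frame('scene')[0]; save('scene_full.png',S,s=1.5)
```

```text
scene handle 44 [-8.7 -1.1 67.6] [-15.1  -2.2] [-7.1  6.5]
scene top48-58 152 [46.4 -1.1 49.9] [34.1 58.2] [-13.2  13. ]
(array([ 0,  0,  0,  0,  0,  0,  0,  0,  0, 10, 12, 11, 12, 11, 11, 11, 12,
       12, 12, 13, 12, 13,  0,  0,  0,  0,  0]), array([15, 17, 19, 21, 23, 25, 27, 29, 31, 33, 35, 37, 39, 41, 43, 45, 47,
       49, 51, 53, 55, 57, 59, 61, 63, 65, 67, 69]))
top handle 42 [-12.1   1.8  68.7] [-18.1  -5.4] [-5.2  7.9]
top top48-58 148 [43.6  1.7 50.7] [30.7 56.2] [-10.9  14.3]
(array([ 0,  0,  0,  0,  0,  0,  0,  9, 11, 11,  8,  9, 11,  9, 11, 10, 13,
       12, 10, 12, 12,  0,  0,  0,  0,  0,  0]), array([15, 17, 19, 21, 23, 25, 27, 29, 31, 33, 35, 37, 39, 41, 43, 45, 47,
       49, 51, 53, 55, 57, 59, 61, 63, 65, 67, 69]))
```

View pics/scene_full.png

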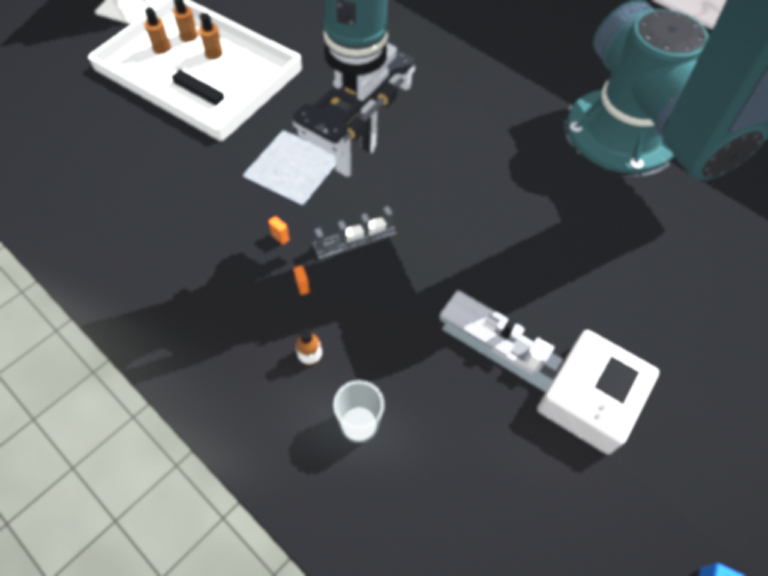

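The full view shows the two low cassettes in their bays at (355,232) and (377,225). The bottle at (309,347) and the beaker at (358,410) are standing where they were, the cassette is clamped at (541,350), and the arm is clear. Handing in.

```bash
python3 -c "
from rig import env
print(env.sign_off())"
```

```text
the job is handed in; nothing more can be done
None
```

The tall cassette is loaded in the feeder and held against the end stop, and the job is handed in at about 26 s of the 72 s allowed. No verdict was reported.

**What I did:**
- Drew the follower back about 36 mm and parked the handle in the notch.
- Took the white tall cassette from the rack by its broad faces, stood it on the mat and gripped it again by its narrow sides.
- Lowered it into the open track without touching the walls; it met the floor at the expected height with about 4 N. Then I let go.
- Drew the handle back about 5 mm, moved it out of the notch and guided the follower forward until it was nearly closed, then released it.

**Last checks:**
- **Follower:** both cameras put it at about 10.2 to 10.5 mm, inside the 7 to 12.5 mm allowed.
- **Handle:** the cameras read −1.1 mm and +1.8 mm sideways, so it is back in the straight slot.
- **Cassette:** follower plate, cassette and end stop touch with no gap, and the cassette looks upright. I did not measure its tilt separately after the follower closed.
- **Other items:** the low cassettes, bottle and beaker looked unmoved in the last picture, and the arm was clear of everything.

**Disagreement:** the two cameras differed by about 3 mm in position, within their stated calibration. I averaged them and used the centring of the handle grip to fix the sideways position of the track.

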